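# Rack repaired phones and lock them in with the sprung rail

### The job

Stand every repaired phone that lies on the bench upright on its short edge, each in its own slot of the grey rack, down on the rack's floor. Then squeeze the sprung rail, lower it between the rack's two front posts and let it spring out so that both of its pins sit in the posts' recesses. Leave the screwdriver and the roll of tape beside the rack where they are.

Things in the scene. Friction and masses are not known exactly. Their poses are not given: they have to be found in the camera images.
- rack: Fixed grey rack, 150 (x) x 246 (y) x 80 mm. Origin under its centre; z up, its open front faces its own -x (about towards the robot), y along the row of four slots. Floor 8 mm above the bench. 19 mm walls between slots, straight up to 36 mm above the bench, then 45 degree roofs (peak 45 mm) that guide a phone's foot in. Panels at x -20 to -16 and 56 to 60 mm, 48 mm high. Slots may be used in any order.
- slot0 (a point): Middle of the floor of slot 0 of the rack, at x = 20, y = -51, z = 8 mm in the rack frame. The slot is 15 mm wide along the rack's y and 50 mm long along its x.
- slot1 (a point): Middle of the floor of slot 1 of the rack, at x = 20, y = -17, z = 8 mm in the rack frame. The slot is 15 mm wide along the rack's y and 50 mm long along its x.
- slot2 (a point): Middle of the floor of slot 2 of the rack, at x = 20, y = 17, z = 8 mm in the rack frame. The slot is 15 mm wide along the rack's y and 50 mm long along its x.
- slot3 (a point): Middle of the floor of slot 3 of the rack, at x = 20, y = 51, z = 8 mm in the rack frame. The slot is 15 mm wide along the rack's y and 50 mm long along its x.
- recess_left (a point): Centre of the mouth of the recess in the inner face of the front post at the rack's +y: a blind hole 14 mm square, 10 mm deep along y, at (-55, 95, 55) mm in the rack frame. The post is 30 (x) x 20 (y) mm, 80 mm high, its inner face at y = 95 mm.
- recess_right (a point): The same in the post at the rack's -y, at (-55, -95, 55) mm in the rack frame. The posts' inner faces are 190 mm apart.
- rail: Loose sprung rail, 100 g, 208 mm long when free; origin at its centre, y along it. Dark housing in the middle, 28 mm long, 18 mm thick; on either side a plate 46 x 46 x 4 mm square to y, outer faces 62 mm apart when free, with a steel pin 8 mm thick from its centre out to y = +-104 mm. Lies on its plates' edges, axis 23 mm up; any of its four sides may be up, and either end may go left.
- plunger_left (a joint): How far the plate and pin (one piece) at the rail's own +y end are pushed in, m: 0 free, 0.013 at the stop. Squeezing the two plates together, on their outer faces above the pins, draws both pins in; at the stops the plates are 36 mm over their outer faces and the rail 182 mm long. 2.5 N starts it, 6 N holds it fully in; it springs back when let go.
- plunger_right (a joint): The same for the plate and pin at the rail's own -y end.
- phone0: Repaired phone in a black case, flat slab 124 (x) x 58 (y) x 12 (z) mm, 130 g, origin at its centre, x along its length. It lies flat on the bench at the start, or is absent. Either end may go down and the screen may face either way. Standing in a slot its centre is 70 mm above the bench.
- phone1: Repaired phone in a black case, flat slab 124 (x) x 58 (y) x 12 (z) mm, 130 g, origin at its centre, x along its length. It lies flat on the bench at the start, or is absent. Either end may go down and the screen may face either way. Standing in a slot its centre is 70 mm above the bench.
- phone2: Repaired phone in a black case, flat slab 124 (x) x 58 (y) x 12 (z) mm, 130 g, origin at its centre, x along its length. It lies flat on the bench at the start, or is absent. Either end may go down and the screen may face either way. Standing in a slot its centre is 70 mm above the bench.
- phone3: Repaired phone in a black case, flat slab 124 (x) x 58 (y) x 12 (z) mm, 130 g, origin at its centre, x along its length. It lies flat on the bench at the start, or is absent. Either end may go down and the screen may face either way. Standing in a slot its centre is 70 mm above the bench.
- screwdriver: Screwdriver lying on the bench, 150 mm long; not to be moved.
- tape: Roll of yellow tape, 60 mm across, 18 mm high; not to be moved.
There are look-alikes about, which are no part of the job. What is shaped like the phone3 but pink or turquoise is not meant.

How it is judged:
On the way, in this order (a step that is already met when the one before it is completed fails the run):
1. every phone stands upright in a slot of the rack (angle between the x axis of each of phone0, phone1, phone2, phone3 and the z axis of rack, either way round below 0.2 rad and x of phone0 in the frame of rack between 0.005 and 0.035 m and y of phone0 in the frame of rack between -0.07 and 0.07 m and z of phone0 in the frame of rack between 0.063 and 0.077 m and linear speed of each of phone0, phone1, phone2, phone3 below 0.03 m/s and x of phone1 in the frame of rack between 0.005 and 0.035 m and y of phone1 in the frame of rack between -0.07 and 0.07 m and z of phone1 in the frame of rack between 0.063 and 0.077 m and x of phone2 in the frame of rack between 0.005 and 0.035 m and y of phone2 in the frame of rack between -0.07 and 0.07 m and z of phone2 in the frame of rack between 0.063 and 0.077 m and x of phone3 in the frame of rack between 0.005 and 0.035 m and y of phone3 in the frame of rack between -0.07 and 0.07 m and z of phone3 in the frame of rack between 0.063 and 0.077 m), for 0.2 s.
2. the rail sits between the posts with both pins sprung out into the recesses (x of rail in the frame of rack between -0.063 and -0.047 m and y of rail in the frame of rack between -0.008 and 0.008 m and z of rail in the frame of rack between 0.046 and 0.063 m and angle between the y axis of rail and the y axis of rack, either way round below 0.07 rad and value of joint each of plunger_left, plunger_right below 0.004 m and linear speed of rail below 0.03 m/s), for 0.2 s.
At the end, for the whole second after the job is handed in: Each phone stands at rest in a slot on the rack floor: centre 63-77 mm up, within 15 mm of mid-slot, length within 0.2 rad of upright. The rail is centred between the recesses (8 mm; 9 mm in height; 0.07 rad), at rest, both pins sprung out to within 4 mm (all of step 1 and all of step 2); the robot touches nothing.
It fails at once if the screwdriver is moved by more than 40 mm (distance of screwdriver from where it was at the start of the episode above 0.04 m).
It fails at once if the roll of tape is moved by more than 40 mm (distance of tape from where it was at the start of the episode above 0.04 m).
Of phone0, phone1, phone2, phone3 only 3 to 4 are there at a start; the rules pass over those that are not, and their reading is None.
At some moment in a run one of rail may be knocked a few centimetres aside while the robot is not near it.
Once in a run the grip may slacken for a moment while it holds something.
It also fails if it takes over 210 s, if anything falls off the work surface, if the arm or the gripper's body presses on something with over 40 N, if the wrist force passes 120 N, or if a joint passes its speed limit or range.

### The arm

A 6-joint arm with a two-finger parallel gripper is mounted at the origin on the work surface. World frame = base frame: x ahead of the robot, y to its left, z up, the work surface at z = 0. Lengths are in m, angles in rad, forces in N, time in s.
With the tool pointing down it reaches from about 0.4 to 0.825 m from the base axis. Payload 7 kg.
Tool frame: the origin (TCP) lies between the finger pads; the fingertips stand 14 mm ahead of it and the grasp point (between the pads) lies 5 mm behind it (tcp_to_tips is the z of the fingertips in the tool frame, in m); z points along the fingers, y is the direction in which the jaws open and shut (so a half turn about z gives the same grasp; the last joint's range is limited). The gripper opens to 88 mm and grips with 3 to 60 N. Pads are 19 mm wide; open, the fingers measure 130 mm over their backs; the gripper's body (78 mm by 193 mm) begins 47 mm behind the grasp point.
Start: joints at [1.494, 0.359, 0.012, 0, -1.224, -0.288], TCP at [0.241, 0.631, 0.241] pointing down, gripper open.
Joint ranges: [-3.07, 3.07], [-1.43, 2.12], [-1.02, 1.25], [-3.03, 1.67], [-3.05, -0], [-3.03, 3.03]. Speed limits (rad/s): [2.39, 2.39, 3.01, 3.14, 3.14, 3.14].

### API

Orientations are given as a rotation vector (axis times angle).
In Python, from cell import state, snapshot, close_job, tcp_to_tips gives the robot as it stands.
- The arm moves only by the shell command python3 -m pendant 'ROWS' [OPENING] [FORCE]. ROWS is JSON, a list of rows, each an object of numbers: "x", "y", "z": the shift along the tool's x, y, z in cm; "spin": the turn about the tool's z in degrees. A call has 1 to 5 rows; each row is the pose to reach, as a shift and turn from the pose measured when the call began, along the tool's axes at that moment; what a row does not reach only later rows make up. A row lasts 1/12 s, in which the tool goes at most 41.7 mm and 7.16 degrees, less where a joint would pass 70% of its speed; a pose out of reach is approached as far as the arm can. A call with a gripper value outside its range is refused whole. OPENING is the finger opening in cm, from 0 to 8.76, set as the call begins (- or left out, the last holds). The fingers move at their own pace and stop on an object; FORCE is the grip in N (left out, the last holds). Time passes only in rows, so rows that repeat a pose let the fingers close. It gives the time, the measured TCP pose, the force and the opening at its end, in the units of the state.
- state(): the state, without advancing time (a new reading comes with each control period).
- snapshot(name): name is "scene" or "top" or "wrist"; returns a dict with "img" (480x640x3 uint8, blue, green, red), "fx", "fy", "cx", "cy" (pixels), "xyz" and "orientation" of the camera in the world; the wrist camera has in their place "hand_eye" (4x4, takes a point from camera to tool coordinates, whose origin is the TCP and whose axes are the flange's). Camera axes: x right, y up, looking along -z (the intrinsics and any distortion apply to the point x, -y, -z); pixel columns grow to the right and rows downward; lengths in m; the calibration is good to about 2 mm. A picture is of the moment at which its call begins: read the wrist's pose just before it. There is no depth.
- close_job(): hands the job in, once; it reports no verdict.
The state is a dict: "clock": time; "q": joint angles; "dq": joint speeds; "joint_torque": joint torques, N m; "tool_pos": TCP position; "tcp_rot": TCP orientation; "wrist_force": force on the tool from outside, world axes, zero at the start; "ft_torque": the same for the moment, N m; "gripper_width": opening from 0.0 (shut) to 1.0 (fully open).
Only numpy, scipy, OpenCV 4.12 (cv2) and the standard library are available. Lean on these libraries where they do the work, as an engineer would, in place of code of your own. Each camera call takes 0.05 s, during which the arm holds its last target. There are 200 camera calls.

## Working session

There is one attempt and no reset: what is moved stays moved. The work goes in short steps, Python scripts to look and compute and a shell command to move; the robot and the scene stay as the last step left them, time stands still between calls to the robot, and variables do not carry over. Pictures are saved under pics/ and viewed, about 12 in all and at most 16, crops included, and the job is handed in when it is done.

```bash
ls; mkdir -p pics; python3 - <<'E'
from cell import *
import cv2
for n in("scene","top"):
    s=snapshot(n); cv2.imwrite(f"pics/{n}0.png",s["img"]); print(n,{k:v for k,v in s.items() if k!="img"})
s=snapshot("wrist"); print({k:v for k,v in s.items() if k!="img"})
print(state(),tcp_to_tips)
E
```

```text
pics
scene {'fx': 490.6552533268333, 'fy': 490.6552533268333, 'cx': 313.92712053899726, 'cy': 228.5865053233751, 'xyz': array([1.11340759, 0.12198205, 1.00003329]), 'orientation': array([0.45040433, 0.4997004 , 1.58751037])}
top {'fx': 523.3207662481584, 'fy': 523.3207662481584, 'cx': 313.96614478762643, 'cy': 241.99235018735914, 'xyz': array([0.34634129, 0.05909765, 1.3406823 ]), 'orientation': array([ 0.10532918, -0.07685197, -1.57063944])}
{'fx': 391.47214639381025, 'fy': 391.47214639381025, 'cx': 326.6646540548895, 'cy': 240.29346804593195, 'hand_eye': array([[ 1.57351159e-03,  9.60786191e-01,  2.77285809e-01,
         7.54188530e-02],
       [ 9.99997361e-01, -1.04768428e-03, -2.04448563e-03,
         4.08428016e-04],
       [-1.67380558e-03,  2.77288295e-01, -9.60785304e-01,
        -1.44156352e-01],
       [ 0.00000000e+00,  0.00000000e+00,  0.00000000e+00,
         1.00000000e+00]])}
{'clock': 0.15, 'q': array([ 1.49413158e+00,  3.59235837e-01,  1.12670922e-02, -2.43499884e-04,
       -1.22406735e+00, -2.88114883e-01]), 'dq': array([ 0.00212736, -0.00105516,  0.00368065,  0.00244293,  0.00139543,
       -0.00103123]), 'joint_torque': array([-1.20043140e-03, -5.83277392e+01,  2.93288523e+01,  7.00123608e+00,
        8.75873870e-03, -1.14353900e-04]), 'tool_pos': array([0.2406952 , 0.63026232, 0.2398302 ]), 'tcp_rot': array([ 3.08822340e+00, -5.69722899e-01, -1.52068990e-04]), 'wrist_force': array([-1.75412603, -0.58547781, -0.13531093]), 'ft_torque': array([-0.00515574, -0.01771355, -0.01355929]), 'gripper_width': 1.0001560004955128} 0.014
```

View pics/top0.png

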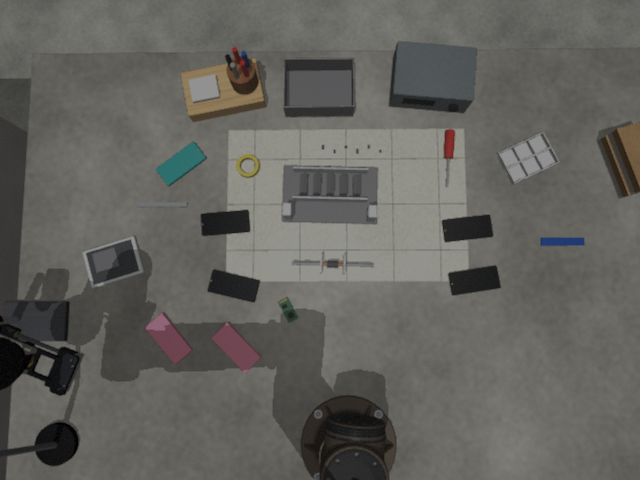

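View pics/scene0.png

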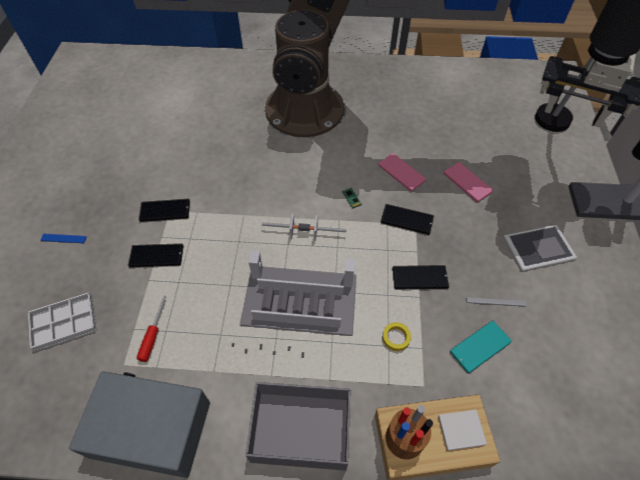

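The top view shows four black phones at about (225,222), (234,285), (467,228) and (474,280). The rack is at (330,195), the rail at (333,264), the tape at (248,166) and the screwdriver at (448,155). The scene view agrees.

```bash
cat > h.py <<'E'
import numpy as np, cv2
from scipy.spatial.transform import Rotation as R
from cell import *
def cam(n):
    st=state(); s=snapshot(n)
    if n=="wrist":
        T=np.eye(4);T[:3,:3]=R.from_rotvec(st["tcp_rot"]).as_matrix();T[:3,3]=st["tool_pos"]
        s["T"]=T@s["hand_eye"]
    else:
        T=np.eye(4);T[:3,:3]=R.from_rotvec(s["orientation"]).as_matrix();T[:3,3]=s["xyz"];s["T"]=T
    return s
def p2w(s,uv,z):
    uv=np.atleast_2d(uv).astype(float)
    d=np.c_[(uv[:,0]-s["cx"])/s["fx"],-(uv[:,1]-s["cy"])/s["fy"],-np.ones(len(uv))]@s["T"][:3,:3].T
    o=s["T"][:3,3]; return o+d*((z-o[2])/d[:,2])[:,None]
def w2p(s,P):
    c=(np.atleast_2d(P)-s["T"][:3,3])@s["T"][:3,:3]
    return np.c_[s["cx"]+s["fx"]*c[:,0]/-c[:,2], s["cy"]-s["fy"]*c[:,1]/-c[:,2]]
def go(xyz,ang=None,st=None):
    """shift in tool axes (cm) and spin (deg) to bring TCP to xyz with jaw (tool y) direction at ang deg (mod 180)"""
    st=st or state(); M=R.from_rotvec(st["tcp_rot"]).as_matrix()
    d=M.T@(np.array(xyz)-st["tool_pos"])*100
    a=np.degrees(np.arctan2(M[1,1],M[0,1])); sp=None
    if ang is not None: sp=-((ang-a+90)%180-90)   # tool z down: +spin = cw seen from above
    print("pos",st["tool_pos"].round(4),"jaw",round(a,1),"q6",round(st["q"][5],2),"| rows x,y,z",d.round(2),"spin",None if sp is None else round(sp,1),"tiltz",M[2,2].round(4))
def phones(s,z=0.012,thr=45):
    g=s["img"].max(2); m=cv2.morphologyEx((g<thr).astype(np.uint8),cv2.MORPH_OPEN,np.ones((5,5)))
    out=[]
    for c in cv2.findContours(m,0,2)[0]:
        if cv2.contourArea(c)<300: continue
        b=cv2.boxPoints(cv2.minAreaRect(c)); w=p2w(s,b,z)
        l=[np.linalg.norm(w[i+1]-w[i]) for i in(0,1)]
        e=w[1]-w[0] if l[0]>l[1] else w[2]-w[1]
        out.append((w.mean(0),max(l),min(l),np.degrees(np.arctan2(e[1],e[0]))%180,b.mean(0)))
    return out
E
python3 - <<'E'
from h import *
for n in("top","scene"):
    s=cam(n)
    for o in phones(s):
        if .08<o[1]<.2: print(n,o[0].round(4),round(o[1],3),round(o[2],3),"long ax",round(o[3],1),o[4].round())
    if n=="top":
        im=cv2.resize(s["img"][150:290,260:400],None,fx=5.7,fy=4.2,interpolation=cv2.INTER_CUBIC)
        im=cv2.resize(s["img"][155:285,265:395],(600,600),interpolation=cv2.INTER_CUBIC)
        cv2.imwrite("pics/rack.png",im)
go((.45,0,.3),0)
E
```

```text
top [-0.0464 -0.0568  0.012 ] 0.088 0.036 long ax 40.2 [372. 466.]
top [0.0029 0.7198 0.012 ] 0.109 0.098 long ax 123.7 [ 56. 443.]
top [0.179  0.7161 0.012 ] 0.113 0.064 long ax 157.7 [ 62. 370.]
top [0.196  0.8227 0.012 ] 0.126 0.102 long ax 3.5 [ 20. 364.]
top [0.3016 0.7284 0.012 ] 0.095 0.044 long ax 3.1 [ 60. 321.]
top [0.3908 0.288  0.012 ] 0.122 0.056 long ax 76.8 [233. 285.]
top [ 0.404  -0.3205  0.012 ] 0.122 0.056 long ax 98.6 [474. 280.]
top [ 0.5369 -0.3072  0.012 ] 0.122 0.056 long ax 96.0 [467. 228.]
top [0.5524 0.3128 0.012 ] 0.121 0.057 long ax 93.2 [225. 223.]
scene [0.5547 0.3142 0.012 ] 0.125 0.058 long ax 93.9 [420. 277.]
scene [ 0.5399 -0.3062  0.012 ] 0.125 0.059 long ax 93.9 [155. 256.]
scene [0.3934 0.2892 0.012 ] 0.123 0.061 long ax 76.0 [407. 219.]
scene [ 0.4067 -0.3178  0.012 ] 0.124 0.061 long ax 98.7 [164. 210.]
scene [0.0102 0.718  0.012 ] 0.104 0.102 long ax 166.7 [553. 119.]
scene [-0.1106  0.951   0.012 ] 0.166 0.088 long ax 163.8 [624.  94.]
scene [-0.193   0.7816  0.012 ] 0.166 0.149 long ax 2.1 [561.  74.]
pos [0.2407 0.6304 0.2401] jaw -110.9 q6 -0.29 | rows x,y,z [42.04 51.43 -5.95] spin 69.1 tiltz -1.0
```

View pics/rack.png

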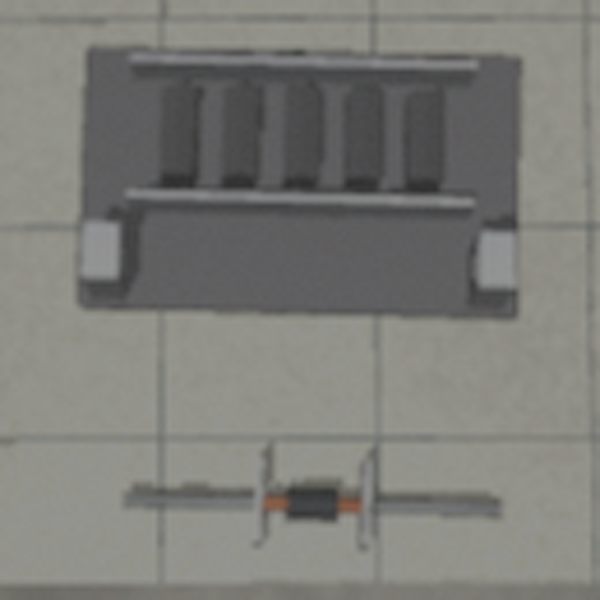

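```bash
python3 - <<'E'
from h import *
s=cam("top")
f=lambda p: np.array(p)/ (600/130)+[265-.4,155-.4]
b=p2w(s,f([(88,47),(520,57),(517,318),(80,307)]),.008); print(b.round(4)); 
c=b.mean(0); e=(b[0]-b[1]+b[3]-b[2]); print("rack",c,"y-axis ang-90",np.degrees(np.arctan2(e[1],e[0]))-90,[np.linalg.norm(b[i]-b[i-1]) for i in range(4)])
r=p2w(s,f([(125,497),(500,507)]),.023); print("rail",r.round(4),r.mean(0),np.linalg.norm(r[0]-r[1]))
go((.6,-.0,.3),3.5)
E
```

```text
[[ 0.7049  0.1622  0.008 ]
 [ 0.6977 -0.0817  0.008 ]
 [ 0.549  -0.0778  0.008 ]
 [ 0.5561  0.1658  0.008 ]]
rack [0.6269102  0.04214684 0.008     ] y-axis ang-90 -1.6713892343514658 [np.float64(0.14885328797629988), np.float64(0.24398189494623768), np.float64(0.14878273583822818), np.float64(0.24371364785447233)]
rail [[ 0.4484  0.1393  0.023 ]
 [ 0.4425 -0.0655  0.023 ]] [0.44547824 0.03690224 0.023     ] 0.20485464577890347
pos [0.2408 0.6304 0.2403] jaw -110.9 q6 -0.29 | rows x,y,z [56.05 46.08 -5.94] spin 65.6 tiltz -1.0
```

```bash
for i in 1; do python3 -m pendant '[{"x":2.5,"y":2,"z":-1},{"x":5.5,"y":4.5,"z":-2},{"x":8.5,"y":7,"z":-3},{"x":11.5,"y":9.5,"z":-4},{"x":14,"y":11.5,"z":-6}]' ; done
python3 -m pendant '[{"x":2.8,"y":2.3},{"x":5.6,"y":4.6},{"x":8.4,"y":6.9},{"x":11.2,"y":9.2},{"x":14,"y":11.5}]'
python3 -m pendant '[{"x":2.8,"y":2.3},{"x":5.6,"y":4.6},{"x":8.4,"y":6.9},{"x":11.2,"y":9.2},{"x":14,"y":11.5}]'
python3 -m pendant '[{"x":2.8,"y":2.3},{"x":5.6,"y":4.6},{"x":8.4,"y":6.9},{"x":11.2,"y":9.2},{"x":12,"y":9.5}]'
python3 -m pendant '[{"spin":7},{"spin":14},{"spin":21},{"spin":28},{"spin":35}]'
python3 -m pendant '[{"spin":7},{"spin":14},{"spin":21},{"spin":30},{"spin":30}]'
python3 - <<'E'
from h import *
s=cam("wrist"); cv2.imwrite("pics/w1.png",s["img"]); go((.57,.02,.3),3.5); np.save("w1.npy",s["T"])
print(state()["wrist_force"],state()["clock"])
E
```

```text
pos [0.2408 0.6305 0.2404] jaw -110.9 q6 -0.29 | rows x,y,z [52.53 45.29 -5.94] spin 65.6 tiltz -1.0
[-0.19158999 -0.00294303 -0.12038615] 0.35$[0]: bad value
$[0]: bad value
$[0]: bad value
$[0]: bad value
$[0]: bad value
$[0]: bad value
```

View pics/w1.png

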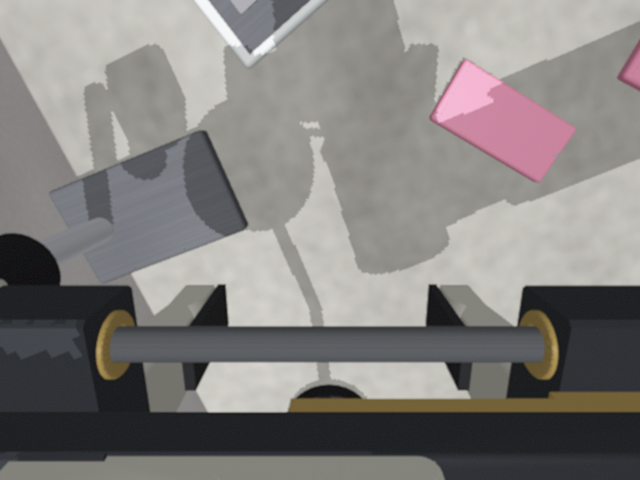

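The moves were refused, so the arm did not move. The picture shows only the start area, with the gripper filling the lower third. I'll try full rows next.

```bash
python3 -m pendant '[{"x":2.5,"y":2.0,"z":-1.0,"spin":0.0},{"x":5.5,"y":4.5,"z":-2.0,"spin":0.0},{"x":8.5,"y":7.0,"z":-3.0,"spin":0.0},{"x":11.5,"y":9.5,"z":-4.0,"spin":0.0},{"x":14.0,"y":11.5,"z":-6.0,"spin":0.0}]'
```

```text
clock: 0.77
tool_pos: [0.3307, 0.4701, 0.2992]
tcp_rot: [3.086, -0.57, -0.002]
wrist_force: [0.6, 0.7, -0.5]
gripper_width: 1.001
```

```bash
cat > /dev/null; 
python3 -m pendant '[{"x":2.8,"y":2.0,"z":0,"spin":0},{"x":5.6,"y":4.0,"z":0,"spin":0},{"x":8.4,"y":6.0,"z":0,"spin":0},{"x":11.2,"y":8.0,"z":0,"spin":0},{"x":14.0,"y":10.0,"z":0,"spin":0}]' >/dev/null
python3 -m pendant '[{"x":2.8,"y":2.0,"z":0,"spin":0},{"x":5.6,"y":4.0,"z":0,"spin":0},{"x":8.4,"y":6.0,"z":0,"spin":0},{"x":11.2,"y":8.0,"z":0,"spin":0},{"x":14.0,"y":10.0,"z":0,"spin":0}]' >/dev/null
python3 -m pendant '[{"x":2.8,"y":2.0,"z":0,"spin":7},{"x":5.6,"y":4.0,"z":0,"spin":14},{"x":9.0,"y":6.6,"z":0,"spin":21},{"x":9.0,"y":6.6,"z":0,"spin":28},{"x":9.0,"y":6.6,"z":0,"spin":35}]'
python3 -m pendant '[{"x":0,"y":0,"z":0,"spin":7},{"x":0,"y":0,"z":0,"spin":14},{"x":0,"y":0,"z":0,"spin":21},{"x":0,"y":0,"z":0,"spin":28},{"x":0,"y":0,"z":0,"spin":31}]'
python3 - <<'E'
from h import *
s=cam("wrist"); cv2.imwrite("pics/w2.png",s["img"]); np.save("w2.npy",s["T"]); go((.58,.09,.3),3.5); 
print(w2p(s,[[.627,.042,.008]]))
E
```

```text
clock: 2.02
tool_pos: [0.5834, 0.0839, 0.3001]
tcp_rot: [2.765, -1.485, -0.0]
wrist_force: [0.2, -0.0, 0.2]
gripper_width: 1.005
clock: 2.43
tool_pos: [0.5834, 0.0838, 0.3001]
tcp_rot: [2.26, -2.178, 0.001]
wrist_force: [-0.3, -0.3, 0.0]
gripper_width: 0.998
pos [0.5834 0.0839 0.3001] jaw -177.9 q6 -0.44 | rows x,y,z [-0.63  0.31  0.01] spin -1.4 tiltz -1.0
[[287.91029288 158.9403806 ]]
```

View pics/w2.png

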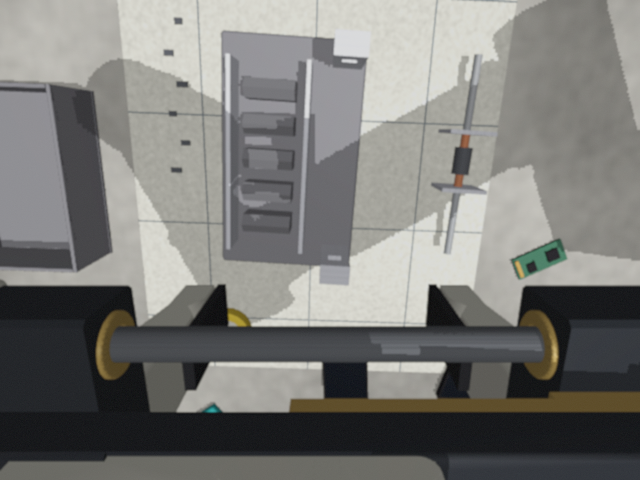

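The wrist view shows the rack with its base corners at (222,31), (223,260) and (349,265), its post tops at (352,43) and (335,275), and its slot walls at x≈268, y=88, 124, 159, 190 and 221. I'll fit the rack pose to these points.

```bash
python3 - <<'E'
from h import *
from scipy.optimize import least_squares
s=snapshot("wrist"); s["T"]=np.load("w2.npy")
t=cam("top"); f=lambda p: np.array(p)/(600/130)+[265-.4,155-.4]
obs=[(s,(75,-123,8),(222,31)),(s,(75,123,8),(223,260)),(s,(-75,123,8),(349,265)),
 (s,(-55,-105,80),(352,43)),(s,(-55,105,80),(335,275))]+[(s,(20,y,45),(268.5,v)) for y,v in zip((-68,-34,0,34,68),(88,124,159,190,221))]
obs+=[(t,(75,123,8),f((88,47))),(t,(75,-123,8),f((520,57))),(t,(-75,-123,8),f((517,318))),(t,(-75,123,8),f((80,307))),
 (t,(-55,105,80),f((101,250))),(t,(-55,-105,80),f((498,260)))]
def tr(p,P):
    a=p[2];return [p[0]+np.cos(a)*P[0]/1e3-np.sin(a)*P[1]/1e3,p[1]+np.sin(a)*P[0]/1e3+np.cos(a)*P[1]/1e3,P[2]/1e3]
for name,ob in(("both",obs),("wrist",obs[:10]),("top",obs[10:])):
    r=least_squares(lambda p:np.ravel([w2p(c,tr(p,P))[0]-uv for c,P,uv in ob]),[.627,.042,-.03],loss="soft_l1")
    print(name,r.x[:2].round(4),np.degrees(r.x[2]).round(2));print(r.fun.reshape(-1,2).round(1).tolist())
E
```

```text
both [0.6242 0.0411] -1.52
[[-1.3, -2.3], [-0.4, 0.4], [0.8, 3.1], [1.0, -0.5], [0.4, -0.3], [0.5, -0.8], [-0.3, 0.3], [-1.2, 0.6], [-1.9, 3.3], [-2.7, 4.4], [0.0, 0.9], [0.8, 0.7], [0.8, 1.2], [-0.1, 1.4], [0.6, 1.3], [0.6, 1.1]]
wrist [0.6238 0.0409] -1.51
[[-0.9, -2.5], [-0.0, 0.3], [1.1, 3.0], [1.5, -0.8], [0.8, -0.5], [0.9, -1.0], [0.1, 0.1], [-0.8, 0.4], [-1.5, 3.1], [-2.3, 4.3]]
top [0.627  0.0423] -1.65
[[-0.3, -0.2], [0.4, -0.3], [0.3, 0.2], [-0.6, 0.2], [0.1, 0.1], [0.1, 0.0]]
```

```bash

python3 -m pendant '[{"x":-3.5,"y":0.5,"z":1,"spin":-1.4},{"x":-7,"y":1,"z":2.5,"spin":-1.4},{"x":-10.5,"y":1.5,"z":4,"spin":-1.4},{"x":-14,"y":2,"z":5.5,"spin":-1.4},{"x":-17.5,"y":2.5,"z":7,"spin":-1.4}]' 8.76 3 >/dev/null
python3 -m pendant '[{"x":-3,"y":0,"z":2,"spin":0},{"x":-6,"y":0,"z":4,"spin":0},{"x":-9,"y":0,"z":6.5,"spin":0},{"x":-10.5,"y":0,"z":9.5,"spin":0},{"x":-10.5,"y":0,"z":13,"spin":0}]'
python3 -c "
from h import *
go((.5505,.3625,.016),3.5)"
```

```text
clock: 3.42
tool_pos: [0.5424, 0.3675, 0.0991]
tcp_rot: [-2.306, 2.131, -0.001]
wrist_force: [-0.2, -0.1, -0.1]
gripper_width: 0.999
pos [0.5424 0.3675 0.0991] jaw -175.5 q6 -0.82 | rows x,y,z [ 0.57 -0.76  8.31] spin 1.0 tiltz -1.0
```

```bash

python3 -m pendant '[{"x":0.5,"y":-0.7,"z":3,"spin":1},{"x":0.6,"y":-0.8,"z":6,"spin":1},{"x":0.6,"y":-0.8,"z":8.3,"spin":1},{"x":0.6,"y":-0.8,"z":8.3,"spin":1}]'
python3 -m pendant '[{"x":0,"y":0,"z":0,"spin":0},{"x":0,"y":0,"z":0,"spin":0},{"x":0,"y":0,"z":0,"spin":0},{"x":0,"y":0,"z":0,"spin":0},{"x":0,"y":0,"z":0,"spin":0}]' 5 5
python3 -m pendant '[{"x":0.27,"y":0,"z":-1.92,"spin":0},{"x":0.87,"y":0,"z":-3.76,"spin":0},{"x":1.79,"y":0,"z":-5.47,"spin":0},{"x":2.98,"y":0,"z":-7,"spin":0},{"x":4.42,"y":0,"z":-8.29,"spin":0}]'
python3 -c "
from h import *
cv2.imwrite('pics/p1.png',np.hstack([cam('scene')['img'][150:390,300:620],cam('wrist')['img'][::2,::2]]))"
```

```text
clock: 3.75
tool_pos: [0.5508, 0.362, 0.0153]
tcp_rot: [2.292, -2.148, 0.003]
wrist_force: [-1.1, -0.0, 0.4]
gripper_width: 0.997
clock: 4.17
tool_pos: [0.5508, 0.362, 0.0154]
tcp_rot: [2.293, -2.147, 0.003]
wrist_force: [-0.1, 0.4, -0.1]
gripper_width: 0.681
clock: 4.58
tool_pos: [0.5537, 0.3177, 0.0996]
tcp_rot: [-2.293, 2.146, -0.003]
wrist_force: [0.7, -0.2, -1.2]
gripper_width: 0.661
```

View pics/p1.png

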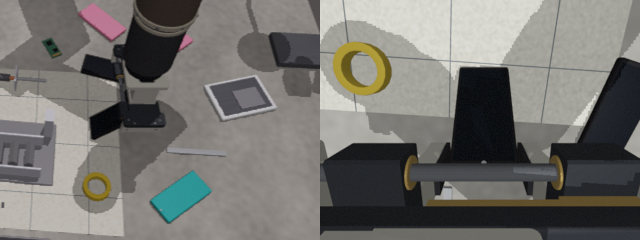

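```bash

python3 -m pendant '[{"x":1.65,"y":0,"z":-1.02,"spin":0},{"x":3.45,"y":0,"z":-1.75,"spin":0},{"x":5.34,"y":0,"z":-2.15,"spin":0},{"x":7.28,"y":0,"z":-2.21,"spin":0},{"x":7.28,"y":0,"z":-2.21,"spin":0}]'
python3 -m pendant '[{"x":0,"y":0,"z":0,"spin":0},{"x":0,"y":0,"z":0,"spin":0},{"x":0,"y":0,"z":-2,"spin":0},{"x":0,"y":0,"z":-5,"spin":0},{"x":0,"y":0,"z":-8,"spin":0}]' 5 25
python3 -c "
from h import *
go((.648,.092,.2),-1.6)
cv2.imwrite('pics/p2.png',np.hstack([cam('scene')['img'][150:390,300:620],cam('wrist')['img'][::2,::2]]))"
```

```text
clock: 5.1
tool_pos: [0.5584, 0.2396, 0.123]
tcp_rot: [-2.288, 2.151, -0.002]
wrist_force: [-0.4, 0.7, -2.7]
gripper_width: 0.661
clock: 5.52
tool_pos: [0.5576, 0.2393, 0.2025]
tcp_rot: [2.288, -2.15, 0.002]
wrist_force: [1.4, 0.6, -1.3]
gripper_width: 0.657
pos [0.5576 0.2393 0.2025] jaw -176.4 q6 -0.67 | rows x,y,z [15.26 -8.11  0.28] spin 5.2 tiltz -1.0
```

View pics/p2.png

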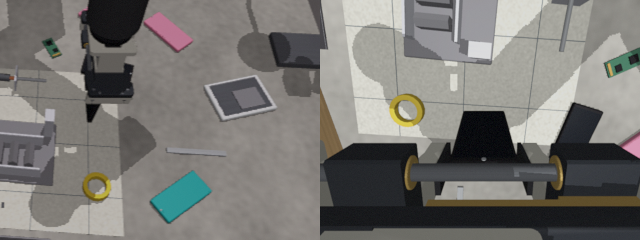

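```bash
cat >> h.py <<'E'
def hang(s,st,L=.111,dz=-.009):
    M=R.from_rotvec(st["tcp_rot"]).as_matrix()
    for th in range(-10,61,5):
        t=np.radians(th); P=[np.array([L*np.sin(t)+o*np.cos(t),w,-dz+L*np.cos(t)-o*np.sin(t)])for o in(-.006,.006) for w in(-.029,.029)]
        uv=w2p(s,np.array([M@p+st["tool_pos"] for p in P])); print(th,uv[:2].round().tolist(),uv[2:].round().tolist())
E
python3 -c "
from h import *
hang(cam('wrist'),state())"
```

```text
-10 [[289.0, 273.0], [369.0, 273.0]] [[289.0, 256.0], [370.0, 256.0]]
-5 [[289.0, 259.0], [370.0, 260.0]] [[288.0, 243.0], [370.0, 243.0]]
0 [[288.0, 246.0], [370.0, 246.0]] [[288.0, 230.0], [370.0, 230.0]]
5 [[288.0, 233.0], [370.0, 233.0]] [[288.0, 217.0], [371.0, 217.0]]
10 [[288.0, 220.0], [371.0, 220.0]] [[287.0, 204.0], [372.0, 204.0]]
15 [[287.0, 207.0], [372.0, 207.0]] [[286.0, 191.0], [373.0, 191.0]]
20 [[286.0, 194.0], [372.0, 194.0]] [[285.0, 178.0], [374.0, 178.0]]
25 [[286.0, 181.0], [373.0, 181.0]] [[284.0, 165.0], [375.0, 165.0]]
30 [[285.0, 168.0], [375.0, 168.0]] [[283.0, 152.0], [376.0, 152.0]]
35 [[283.0, 155.0], [376.0, 155.0]] [[282.0, 139.0], [378.0, 139.0]]
40 [[282.0, 142.0], [378.0, 142.0]] [[280.0, 126.0], [380.0, 126.0]]
45 [[280.0, 129.0], [379.0, 129.0]] [[278.0, 113.0], [382.0, 114.0]]
50 [[279.0, 116.0], [381.0, 117.0]] [[276.0, 101.0], [384.0, 101.0]]
55 [[277.0, 104.0], [384.0, 104.0]] [[274.0, 89.0], [387.0, 89.0]]
60 [[274.0, 91.0], [386.0, 92.0]] [[271.0, 77.0], [390.0, 77.0]]
```

```bash

python3 -m pendant '[{"x":2,"y":-3,"z":0,"spin":2.6},{"x":4,"y":-6,"z":0,"spin":5.2},{"x":6,"y":-8.5,"z":0,"spin":5.2},{"x":9.5,"y":-8.5,"z":0,"spin":5.2},{"x":12,"y":-8.5,"z":0,"spin":5.2}]'
python3 -c "
from h import *
go((.648,.097,.18),-1.6); s=cam('wrist'); hang(s,state())
cv2.imwrite('pics/p3.png',s['img'])"
```

```text
clock: 6.08
tool_pos: [0.6518, 0.1245, 0.2025]
tcp_rot: [-2.188, 2.251, -0.001]
wrist_force: [-0.5, 0.2, -1.3]
gripper_width: 0.658
pos [0.6518 0.1245 0.2025] jaw 178.4 q6 -0.51 | rows x,y,z [2.76 0.31 2.25] spin -0.0 tiltz -1.0
-10 [[287.0, 270.0], [369.0, 270.0]] [[287.0, 253.0], [369.0, 253.0]]
-5 [[287.0, 256.0], [369.0, 256.0]] [[286.0, 239.0], [369.0, 240.0]]
0 [[286.0, 243.0], [369.0, 243.0]] [[286.0, 226.0], [370.0, 226.0]]
5 [[286.0, 229.0], [369.0, 230.0]] [[286.0, 213.0], [370.0, 213.0]]
10 [[286.0, 216.0], [370.0, 216.0]] [[285.0, 199.0], [371.0, 200.0]]
15 [[285.0, 203.0], [371.0, 203.0]] [[284.0, 186.0], [372.0, 186.0]]
20 [[284.0, 189.0], [372.0, 190.0]] [[283.0, 173.0], [373.0, 173.0]]
25 [[283.0, 176.0], [373.0, 176.0]] [[282.0, 160.0], [374.0, 160.0]]
30 [[282.0, 163.0], [374.0, 163.0]] [[281.0, 146.0], [376.0, 147.0]]
35 [[281.0, 149.0], [375.0, 150.0]] [[279.0, 133.0], [377.0, 133.0]]
40 [[280.0, 136.0], [377.0, 137.0]] [[278.0, 120.0], [379.0, 120.0]]
45 [[278.0, 123.0], [379.0, 123.0]] [[276.0, 107.0], [381.0, 107.0]]
50 [[276.0, 110.0], [381.0, 110.0]] [[274.0, 94.0], [384.0, 94.0]]
55 [[274.0, 97.0], [383.0, 97.0]] [[271.0, 81.0], [386.0, 81.0]]
60 [[272.0, 84.0], [386.0, 84.0]] [[268.0, 68.0], [390.0, 68.0]]
```

View pics/p3.png

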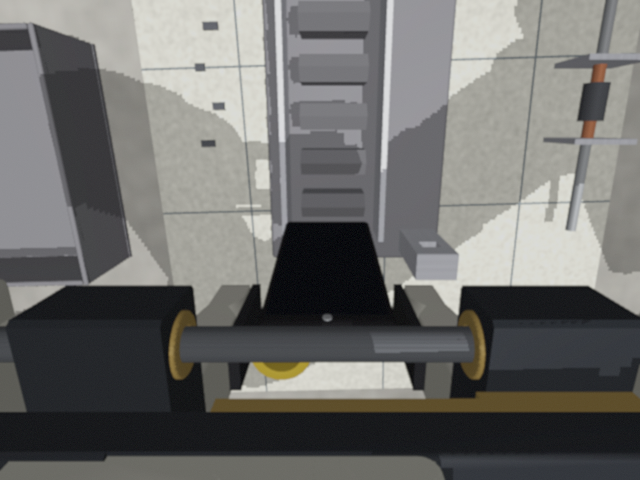

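Phone 1 hangs about 2° off vertical, with its bottom edge at v≈222. It lines up with the back panel at u≈280, so I'll lower it into slot 3.

```bash

python3 -m pendant '[{"x":1.5,"y":0.3,"z":0,"spin":0},{"x":2.95,"y":0.35,"z":0,"spin":0},{"x":2.95,"y":0.35,"z":1.5,"spin":0},{"x":2.95,"y":0.35,"z":3,"spin":0},{"x":2.95,"y":0.35,"z":3,"spin":0}]'
python3 -m pendant '[{"x":0,"y":0,"z":1,"spin":0},{"x":0,"y":0,"z":2,"spin":0},{"x":0,"y":0,"z":3,"spin":0},{"x":0,"y":0,"z":3.8,"spin":0},{"x":0,"y":0,"z":4,"spin":0}]'
```

```text
clock: 6.55
tool_pos: [0.6446, 0.0906, 0.1688]
tcp_rot: [2.183, -2.254, -0.004]
wrist_force: [-0.5, 0.3, -3.0]
gripper_width: 0.656
clock: 6.97
tool_pos: [0.6442, 0.0905, 0.1296]
tcp_rot: [2.184, -2.251, -0.003]
wrist_force: [-8.7, 0.8, 22.4]
gripper_width: 0.659
```

```bash

python3 -m pendant '[{"x":0,"y":0,"z":-0.2,"spin":0},{"x":0,"y":0,"z":-0.2,"spin":0},{"x":0,"y":0,"z":-0.2,"spin":0}]' 6.6
python3 -m pendant '[{"x":0,"y":0,"z":0,"spin":0},{"x":0,"y":0,"z":0,"spin":0},{"x":0,"y":0,"z":-3,"spin":0},{"x":0,"y":0,"z":-6.5,"spin":0},{"x":0,"y":0,"z":-10,"spin":0}]' 8.76
python3 -c "
from h import *
go((.391,.288,.12),-13.5)
s=cam('wrist'); t=cam('scene');cv2.imwrite('pics/p4.png',np.hstack([s['img'][:300],cv2.resize(t['img'][235:355,225:377],(380,300))])[:,::1][:, 220:])"
```

```text
clock: 7.22
tool_pos: [0.6443, 0.0907, 0.1315]
tcp_rot: [2.184, -2.251, -0.003]
wrist_force: [-0.7, 0.3, 0.1]
gripper_width: 0.745
clock: 7.63
tool_pos: [0.6442, 0.0906, 0.2317]
tcp_rot: [2.183, -2.249, -0.004]
wrist_force: [0.6, 1.0, 0.7]
gripper_width: 0.991
pos [0.6442 0.0906 0.2317] jaw 178.3 q6 -0.47 | rows x,y,z [-19.01  25.83  11.29] spin 11.8 tiltz -1.0
```

View pics/p4.png

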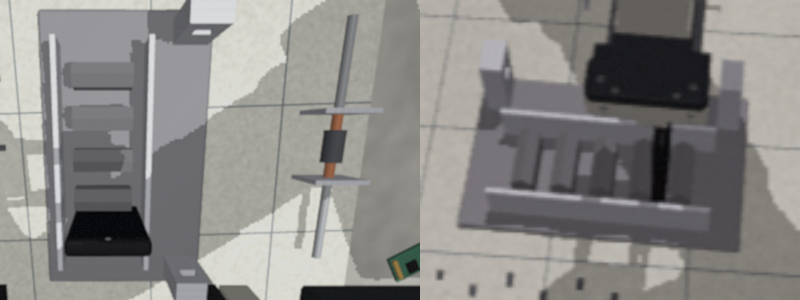

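Phone 1 stands in the end slot in both views. Phone 2 is next.

```bash

python3 -m pendant '[{"x":-2.6,"y":2.7,"z":0,"spin":3},{"x":-5.2,"y":5.4,"z":0,"spin":6},{"x":-7.8,"y":8.1,"z":0,"spin":9},{"x":-10.4,"y":10.8,"z":0,"spin":12},{"x":-13,"y":13.5,"z":0,"spin":12}]' >/dev/null
python3 -c "
from h import *
go((.404,.336,.1),-13.7)"
```

```text
pos [0.5155 0.2261 0.2374] jaw 166.1 q6 -1.01 | rows x,y,z [-7.97 13.53 13.68] spin -0.2 tiltz -1.0
```

```bash

python3 -m pendant '[{"x":-1.6,"y":2.7,"z":2.5,"spin":0},{"x":-3.2,"y":5.4,"z":5,"spin":0},{"x":-4.8,"y":8.1,"z":8,"spin":0},{"x":-6.4,"y":10.8,"z":11,"spin":0},{"x":-8,"y":13.5,"z":13.7,"spin":0}]' >/dev/null
python3 -m pendant '[{"x":0,"y":0,"z":0,"spin":0}]' >/dev/null
python3 -c "
from h import *
go((.404,.336,.016),-13.7)
s=cam('wrist'); print([ (o[0].round(4),o[1:]) for o in phones(s) if .08<o[1]<.14])"
```

```text
pos [0.4007 0.3354 0.0962] jaw 166.2 q6 -1.32 | rows x,y,z [-0.16 -0.29  8.02] spin -0.1 tiltz -1.0
[(array([0.2588, 0.4321, 0.012 ]), (np.float64(0.08339559640344175), np.float64(0.08254391486117395), np.float64(88.55979803496426), array([572.99994, 341.49997], dtype=float32))), (array([0.3876, 0.2879, 0.012 ]), (np.float64(0.12124388412355341), np.float64(0.051709843306976706), np.float64(74.01131799150234), array([330.23093, 167.4806 ], dtype=float32)))]
```

```bash

python3 -m pendant '[{"x":-0.2,"y":-0.2,"z":3,"spin":0},{"x":-0.2,"y":-0.2,"z":6,"spin":0},{"x":-0.2,"y":-0.2,"z":8,"spin":0},{"x":-0.2,"y":-0.2,"z":8,"spin":0}]'
python3 -m pendant '[{"x":0,"y":0,"z":0,"spin":0},{"x":0,"y":0,"z":0,"spin":0},{"x":0,"y":0,"z":0,"spin":0},{"x":0,"y":0,"z":0,"spin":0},{"x":0,"y":0,"z":0,"spin":0}]' 5 5
python3 -m pendant '[{"x":0.27,"y":0,"z":-1.92,"spin":0},{"x":0.87,"y":0,"z":-3.76,"spin":0},{"x":1.79,"y":0,"z":-5.47,"spin":0},{"x":2.98,"y":0,"z":-7,"spin":0},{"x":4.42,"y":0,"z":-8.29,"spin":0}]'
python3 -m pendant '[{"x":1.65,"y":0,"z":-1.02,"spin":0},{"x":3.45,"y":0,"z":-1.75,"spin":0},{"x":5.34,"y":0,"z":-2.15,"spin":0},{"x":7.28,"y":0,"z":-2.21,"spin":0},{"x":7.28,"y":0,"z":-2.21,"spin":0}]'
python3 -m pendant '[{"x":0,"y":0,"z":0,"spin":0},{"x":0,"y":0,"z":0,"spin":0},{"x":0,"y":0,"z":-3,"spin":0},{"x":0,"y":0,"z":-6.5,"spin":0},{"x":0,"y":0,"z":-10,"spin":0}]' 5 25
python3 -c "
from h import *
go((.647,.16,.22),-1.6)"
```

```text
clock: 9.03
tool_pos: [0.4051, 0.3357, 0.0158]
tcp_rot: [1.939, -2.47, 0.008]
wrist_force: [-0.6, -0.0, 0.9]
gripper_width: 0.995
clock: 9.45
tool_pos: [0.4054, 0.3361, 0.0167]
tcp_rot: [-1.939, 2.471, -0.007]
wrist_force: [-1.4, 1.5, 1.8]
gripper_width: 0.679
clock: 9.87
tool_pos: [0.3948, 0.2936, 0.1011]
tcp_rot: [-1.939, 2.47, -0.006]
wrist_force: [-0.1, 0.7, -1.1]
gripper_width: 0.661
clock: 10.28
tool_pos: [0.3771, 0.221, 0.1248]
tcp_rot: [-1.937, 2.468, -0.005]
wrist_force: [0.7, -0.7, 3.0]
gripper_width: 0.656
clock: 10.7
tool_pos: [0.3759, 0.2205, 0.2254]
tcp_rot: [-1.939, 2.47, -0.006]
wrist_force: [0.1, 2.8, -1.9]
gripper_width: 0.657
pos [0.3759 0.2205 0.2254] jaw 166.2 q6 -1.23 | rows x,y,z [ -0.57 -27.77   0.65] spin -12.2 tiltz -1.0
```

```bash

python3 -m pendant '[{"x":0,"y":-2.5,"z":-1.5,"spin":-2.4},{"x":0,"y":-5.5,"z":-3,"spin":-4.8},{"x":0,"y":-9,"z":-4.5,"spin":-7.2},{"x":0,"y":-12.5,"z":-6,"spin":-9.6},{"x":0,"y":-16,"z":-7.3,"spin":-12.2}]' >/dev/null
python3 -c "
from h import *
go((.648,.061,.3),-1.6)"
```

```text
pos [0.5326 0.1825 0.2998] jaw 178.6 q6 -0.71 | rows x,y,z [ 11.87 -11.83   0.04] spin 0.2 tiltz -1.0
```

```bash

python3 -m pendant '[{"x":2.4,"y":-2.4,"z":0,"spin":0},{"x":5,"y":-5,"z":0,"spin":0},{"x":7.5,"y":-7.6,"z":0,"spin":0},{"x":10,"y":-10.4,"z":0,"spin":0},{"x":11.8,"y":-11.8,"z":0,"spin":0}]' >/dev/null
python3 -m pendant '[{"x":0,"y":0,"z":0,"spin":0}]' >/dev/null
python3 -c "
from h import *
go((.648,.061,.135),-1.6); s=cam('wrist'); hang(s,state())
cv2.imwrite('pics/p5.png',s['img'][:340])" | head -6
```

```text
pos [0.6519 0.0569 0.2969] jaw 178.4 q6 -0.42 | rows x,y,z [-0.47  0.4  16.19] spin -0.0 tiltz -1.0
-10 [[288.0, 276.0], [369.0, 276.0]] [[288.0, 259.0], [369.0, 259.0]]
-5 [[288.0, 262.0], [369.0, 263.0]] [[287.0, 246.0], [369.0, 246.0]]
0 [[287.0, 249.0], [369.0, 249.0]] [[287.0, 233.0], [370.0, 233.0]]
5 [[287.0, 236.0], [370.0, 236.0]] [[286.0, 220.0], [370.0, 220.0]]
10 [[287.0, 223.0], [370.0, 223.0]] [[286.0, 206.0], [371.0, 207.0]]
```

View pics/p5.png

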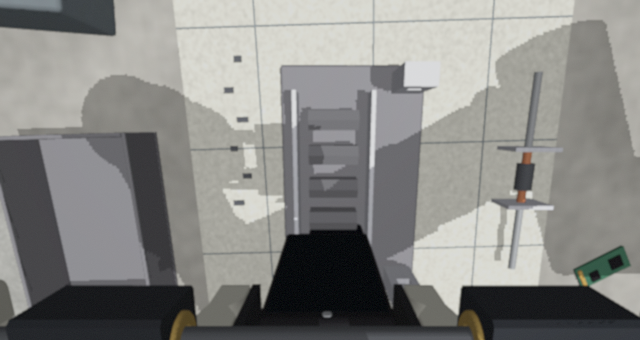

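```bash

python3 -m pendant '[{"x":-0.3,"y":0.4,"z":0,"spin":0},{"x":-0.3,"y":0.4,"z":3,"spin":0},{"x":-0.3,"y":0.4,"z":6,"spin":0},{"x":-0.3,"y":0.4,"z":9,"spin":0},{"x":-0.3,"y":0.4,"z":11,"spin":0}]'
python3 -c "
from h import *
go((.648,.061,.131),-1.6)"
```

```text
clock: 12.08
tool_pos: [0.6447, 0.062, 0.1834]
tcp_rot: [2.187, -2.247, -0.001]
wrist_force: [-0.7, -1.0, -2.7]
gripper_width: 0.656
pos [0.6447 0.062  0.1834] jaw 178.5 q6 -0.43 | rows x,y,z [ 0.07 -0.36  5.24] spin 0.1 tiltz -1.0
```

```bash

python3 -m pendant '[{"x":0.1,"y":-0.2,"z":1.2,"spin":0},{"x":0.1,"y":-0.2,"z":2.4,"spin":0},{"x":0.1,"y":-0.2,"z":3.6,"spin":0},{"x":0.1,"y":-0.2,"z":4.6,"spin":0},{"x":0.1,"y":-0.2,"z":5,"spin":0}]'
python3 -m pendant '[{"x":0,"y":0,"z":0.1,"spin":0},{"x":0,"y":0,"z":0.2,"spin":0}]'
```

```text
clock: 12.5
tool_pos: [0.6459, 0.061, 0.1325]
tcp_rot: [2.187, -2.245, -0.001]
wrist_force: [-6.5, -0.7, 26.0]
gripper_width: 0.655
clock: 12.67
tool_pos: [0.6459, 0.0609, 0.1325]
tcp_rot: [2.188, -2.245, 0.001]
wrist_force: [-6.8, -1.0, 17.5]
gripper_width: 0.657
```

```bash

python3 -m pendant '[{"x":0,"y":0,"z":-0.2,"spin":0},{"x":0,"y":0,"z":-0.2,"spin":0},{"x":0,"y":0,"z":-0.2,"spin":0}]' 6.6
python3 -m pendant '[{"x":0,"y":0,"z":0,"spin":0},{"x":0,"y":0,"z":0,"spin":0},{"x":0,"y":0,"z":-3,"spin":0},{"x":0,"y":0,"z":-6.5,"spin":0},{"x":0,"y":0,"z":-10,"spin":0}]' 8.76
python3 -c "
from h import *
go((.534,-.258,.1),5)
s=cam('wrist');t=cam('scene');cv2.imwrite('pics/p6.png',np.hstack([s['img'][:300],cv2.resize(t['img'][235:355,225:377],(380,300))])[:,::1][:, 220:])"
```

```text
clock: 12.92
tool_pos: [0.6465, 0.0613, 0.1354]
tcp_rot: [2.189, -2.246, 0.002]
wrist_force: [-0.3, -0.8, -0.2]
gripper_width: 0.744
clock: 13.33
tool_pos: [0.6463, 0.0615, 0.2356]
tcp_rot: [2.188, -2.244, 0.0]
wrist_force: [1.5, 0.8, 0.7]
gripper_width: 0.991
pos [0.6463 0.0615 0.2356] jaw 178.5 q6 -0.42 | rows x,y,z [32.15 10.35 13.79] spin -6.5 tiltz -1.0
```

View pics/p6.png

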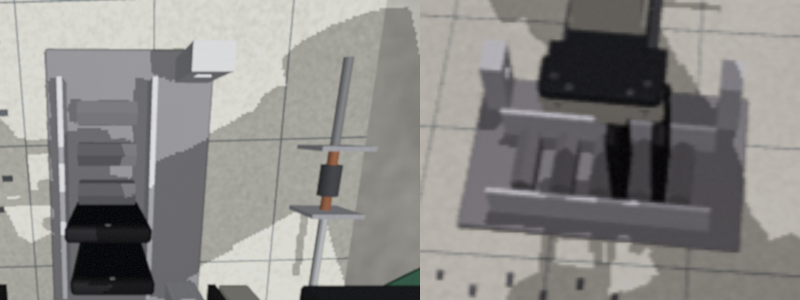

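Both phones stand in slots 3 and 2 with matching tops. Phone 3 is next.

```bash

python3 -m pendant '[{"x":3.3,"y":1,"z":0,"spin":0},{"x":6.6,"y":2,"z":0,"spin":0},{"x":10,"y":3,"z":0,"spin":-3},{"x":13.5,"y":4,"z":0,"spin":-6.5},{"x":17,"y":5,"z":0,"spin":-6.5}]' >/dev/null
python3 -m pendant '[{"x":3,"y":1,"z":2,"spin":0},{"x":6,"y":2,"z":4,"spin":0},{"x":9,"y":3,"z":6.5,"spin":0},{"x":11.5,"y":4,"z":9,"spin":0},{"x":13.8,"y":5.0,"z":12,"spin":0}]' >/dev/null
python3 -m pendant '[{"x":0,"y":0,"z":0,"spin":0}]' >/dev/null
python3 -c "
from h import *
go((.534,-.258,.016),5)
s=cam('wrist'); print([ (o[0].round(4),o[1:4]) for o in phones(s) if .08<o[1]<.14])"
```

```text
pos [ 0.5543 -0.2542  0.1157] jaw -174.9 q6 0.2 | rows x,y,z [0.19 2.07 9.96] spin 0.1 tiltz -1.0
[(array([ 0.3732, -0.1976,  0.012 ]), (np.float64(0.09014849445241754), np.float64(0.08988154831410732), np.float64(107.54573543794142))), (array([ 0.4022, -0.3231,  0.012 ]), (np.float64(0.12589234437752556), np.float64(0.06028240494300252), np.float64(98.91919564749392)))]
```

```bash

python3 -m pendant '[{"x":0.2,"y":2,"z":1,"spin":0},{"x":0.2,"y":2.1,"z":4,"spin":0},{"x":0.2,"y":2.1,"z":7,"spin":0},{"x":0.2,"y":2.1,"z":9.9,"spin":0},{"x":0.2,"y":2.1,"z":9.9,"spin":0}]'
python3 -m pendant '[{"x":0,"y":0,"z":0,"spin":0},{"x":0,"y":0,"z":0,"spin":0},{"x":0,"y":0,"z":0,"spin":0},{"x":0,"y":0,"z":0,"spin":0},{"x":0,"y":0,"z":0,"spin":0}]' 5 5
python3 -m pendant '[{"x":0.27,"y":0,"z":-1.92,"spin":0},{"x":0.87,"y":0,"z":-3.76,"spin":0},{"x":1.79,"y":0,"z":-5.47,"spin":0},{"x":2.98,"y":0,"z":-7,"spin":0},{"x":4.42,"y":0,"z":-8.29,"spin":0}]'
python3 -m pendant '[{"x":1.65,"y":0,"z":-1.02,"spin":0},{"x":3.45,"y":0,"z":-1.75,"spin":0},{"x":5.34,"y":0,"z":-2.15,"spin":0},{"x":7.28,"y":0,"z":-2.21,"spin":0},{"x":7.28,"y":0,"z":-2.21,"spin":0}]'
python3 -m pendant '[{"x":0,"y":0,"z":0,"spin":0},{"x":0,"y":0,"z":0,"spin":0},{"x":0,"y":0,"z":-4,"spin":0},{"x":0,"y":0,"z":-8,"spin":0},{"x":0,"y":0,"z":-12,"spin":0}]' 5 25
python3 -c "
from h import *
go((.646,.0273,.25),-1.6)"
```

```text
clock: 14.82
tool_pos: [0.5353, -0.2569, 0.0161]
tcp_rot: [2.319, -2.119, 0.003]
wrist_force: [0.3, -0.5, 0.6]
gripper_width: 0.995
clock: 15.23
tool_pos: [0.5355, -0.2568, 0.0174]
tcp_rot: [-2.318, 2.119, -0.004]
wrist_force: [-1.7, -0.2, 1.6]
gripper_width: 0.683
clock: 15.65
tool_pos: [0.5396, -0.3009, 0.1024]
tcp_rot: [-2.318, 2.118, -0.007]
wrist_force: [0.8, -0.7, -0.7]
gripper_width: 0.662
clock: 16.07
tool_pos: [0.5476, -0.3769, 0.1272]
tcp_rot: [-2.317, 2.119, -0.015]
wrist_force: [0.2, -0.4, 8.5]
gripper_width: 0.656
clock: 16.48
tool_pos: [0.5457, -0.3755, 0.2478]
tcp_rot: [-2.318, 2.119, -0.011]
wrist_force: [1.5, -0.5, -1.0]
gripper_width: 0.656
pos [ 0.5457 -0.3755  0.2478] jaw -174.9 q6 0.4 | rows x,y,z [-39.22 -13.6   -0.3 ] spin 6.7 tiltz -1.0
```

```bash

python3 -m pendant '[{"x":-2.5,"y":-1.4,"z":0,"spin":0},{"x":-6,"y":-2.8,"z":0,"spin":0},{"x":-9.5,"y":-4.2,"z":0,"spin":2},{"x":-13,"y":-5.6,"z":0,"spin":4},{"x":-16.5,"y":-7,"z":0,"spin":6.7}]' >/dev/null
python3 -m pendant '[{"x":-3.7,"y":-1,"z":0,"spin":0},{"x":-7.4,"y":-2,"z":0,"spin":0},{"x":-11,"y":-3,"z":0,"spin":0},{"x":-14.5,"y":-4,"z":0,"spin":0},{"x":-18,"y":-4.8,"z":0,"spin":0}]' >/dev/null
python3 -c "
from h import *
go((.646,.0273,.25),-1.6)"
```

```text
pos [ 0.6531 -0.0216  0.247 ] jaw 178.4 q6 -0.3 | rows x,y,z [-4.87  0.85 -0.32] spin -0.0 tiltz -1.0
```

```bash

python3 -m pendant '[{"x":-2.4,"y":0.4,"z":0,"spin":0},{"x":-4.7,"y":0.6,"z":0,"spin":0},{"x":-4.7,"y":0.6,"z":0,"spin":0}]' >/dev/null
python3 -c "
from h import *
go((.646,.0273,.135),-1.6); s=cam('wrist'); hang(s,state())
g=s['img'].max(2); print([(v,int(np.median(g[v,315:345]))) for v in range(190,270,4)])" | sed -n '1,6p;17p'
```

```text
pos [0.6477 0.03   0.2462] jaw 178.6 q6 -0.37 | rows x,y,z [ 0.25  0.2  11.12] spin 0.2 tiltz -1.0
-10 [[286.0, 272.0], [367.0, 273.0]] [[286.0, 256.0], [368.0, 256.0]]
-5 [[286.0, 259.0], [368.0, 259.0]] [[286.0, 242.0], [368.0, 243.0]]
0 [[286.0, 246.0], [368.0, 246.0]] [[285.0, 229.0], [368.0, 229.0]]
5 [[285.0, 232.0], [368.0, 232.0]] [[285.0, 216.0], [369.0, 216.0]]
10 [[285.0, 219.0], [369.0, 219.0]] [[284.0, 203.0], [370.0, 203.0]]
[(190, 92), (194, 86), (198, 94), (202, 111), (206, 111), (210, 73), (214, 76), (218, 100), (222, 100), (226, 99), (230, 80), (234, 12), (238, 12), (242, 13), (246, 13), (250, 12), (254, 13), (258, 13), (262, 11), (266, 12)]
```

```bash

python3 -m pendant '[{"x":0.45,"y":0.15,"z":0,"spin":0},{"x":0.45,"y":0.15,"z":2,"spin":0},{"x":0.45,"y":0.15,"z":4,"spin":0},{"x":0.45,"y":0.15,"z":6,"spin":0},{"x":0.45,"y":0.15,"z":6.5,"spin":0}]'
python3 -m pendant '[{"x":0,"y":0,"z":1.2,"spin":0},{"x":0,"y":0,"z":2.4,"spin":0},{"x":0,"y":0,"z":3.6,"spin":0},{"x":0,"y":0,"z":4.4,"spin":0},{"x":0,"y":0,"z":4.9,"spin":0}]'
```

```text
clock: 18.03
tool_pos: [0.644, 0.0222, 0.1779]
tcp_rot: [2.19, -2.248, 0.002]
wrist_force: [-0.8, -1.0, -2.7]
gripper_width: 0.655
clock: 18.45
tool_pos: [0.6455, 0.0212, 0.1327]
tcp_rot: [2.193, -2.247, 0.008]
wrist_force: [-11.8, 0.7, 43.9]
gripper_width: 0.658
```

```bash

python3 -m pendant '[{"x":0,"y":0,"z":-0.1,"spin":0},{"x":0,"y":0,"z":-0.1,"spin":0},{"x":0,"y":0,"z":-0.1,"spin":0}]' 6.6
python3 -m pendant '[{"x":0,"y":0,"z":0,"spin":0},{"x":0,"y":0,"z":0,"spin":0},{"x":0,"y":0,"z":-3,"spin":0},{"x":0,"y":0,"z":-6.5,"spin":0},{"x":0,"y":0,"z":-10,"spin":0}]' 8.76
python3 -c "
from h import *
go((.397,-.2715,.1),8.7)
s=cam('wrist');t=cam('scene');cv2.imwrite('pics/p7.png',np.hstack([s['img'][:300],cv2.resize(t['img'][235:355,225:377],(380,300))])[:,::1][:, 220:])"
```

```text
clock: 18.7
tool_pos: [0.6457, 0.0213, 0.1339]
tcp_rot: [2.193, -2.248, 0.009]
wrist_force: [-1.1, 0.4, 0.4]
gripper_width: 0.748
clock: 19.12
tool_pos: [0.6448, 0.0215, 0.234]
tcp_rot: [2.192, -2.246, 0.007]
wrist_force: [1.2, -0.0, -0.0]
gripper_width: 0.992
pos [0.6448 0.0215 0.234 ] jaw 178.6 q6 -0.37 | rows x,y,z [29.82 24.07 13.55] spin -10.1 tiltz -1.0
```

View pics/p7.png

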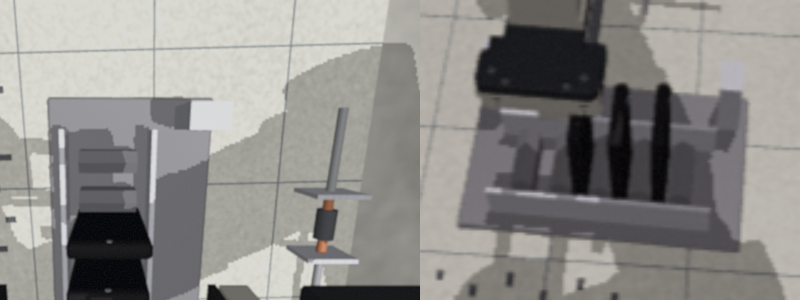

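Three phones now stand in slots 1, 2 and 3. The last phone is next.

```bash

python3 -m pendant '[{"x":2.8,"y":2.2,"z":0,"spin":-2},{"x":5.6,"y":4.6,"z":0,"spin":-4},{"x":8.4,"y":6.9,"z":0,"spin":-6},{"x":11.2,"y":9.2,"z":0,"spin":-8},{"x":14.2,"y":11.4,"z":0,"spin":-10}]' >/dev/null
python3 -c "
from h import *
go((.397,-.2715,.1),8.7)"
```

```text
pos [ 0.5298 -0.1181  0.2392] jaw -171.2 q6 0.01 | rows x,y,z [13.06 15.64 13.79] spin 0.1 tiltz -0.9999
```

```bash

python3 -m pendant '[{"x":2.6,"y":3,"z":1.5,"spin":0},{"x":5.2,"y":6,"z":3,"spin":0},{"x":7.8,"y":9,"z":6,"spin":0},{"x":10.4,"y":12.2,"z":9,"spin":0},{"x":13,"y":15.4,"z":12,"spin":0}]' >/dev/null
python3 -m pendant '[{"x":0,"y":0,"z":0,"spin":0}]' >/dev/null
python3 -c "
from h import *
go((.397,-.2715,.016),8.7)
s=cam('wrist'); print([ (o[0].round(4),o[1:4]) for o in phones(s) if .08<o[1]<.14])"
```

```text
pos [ 0.4072 -0.2549  0.1302] jaw -171.4 q6 0.3 | rows x,y,z [ 1.46  1.33 11.41] spin -0.1 tiltz -1.0
[(array([ 0.2129, -0.203 ,  0.012 ]), (np.float64(0.09480011385606998), np.float64(0.09449550035876603), np.float64(110.94353934307713)))]
```

```bash

python3 -m pendant '[{"x":1.5,"y":1.3,"z":1.5,"spin":0},{"x":1.5,"y":1.3,"z":5,"spin":0},{"x":1.5,"y":1.3,"z":8.5,"spin":0},{"x":1.5,"y":1.3,"z":11.4,"spin":0},{"x":1.5,"y":1.3,"z":11.4,"spin":0}]'
python3 -m pendant '[{"x":0,"y":0,"z":0,"spin":0},{"x":0,"y":0,"z":0,"spin":0},{"x":0,"y":0,"z":0,"spin":0},{"x":0,"y":0,"z":0,"spin":0},{"x":0,"y":0,"z":0,"spin":0}]' 5 5
python3 -m pendant '[{"x":0.27,"y":0,"z":-1.92,"spin":0},{"x":0.87,"y":0,"z":-3.76,"spin":0},{"x":1.79,"y":0,"z":-5.47,"spin":0},{"x":2.98,"y":0,"z":-7,"spin":0},{"x":4.42,"y":0,"z":-8.29,"spin":0}]'
python3 -m pendant '[{"x":1.65,"y":0,"z":-1.02,"spin":0},{"x":3.45,"y":0,"z":-1.75,"spin":0},{"x":5.34,"y":0,"z":-2.15,"spin":0},{"x":7.28,"y":0,"z":-2.21,"spin":0},{"x":7.28,"y":0,"z":-2.21,"spin":0}]'
python3 -m pendant '[{"x":0,"y":0,"z":0,"spin":0},{"x":0,"y":0,"z":0,"spin":0},{"x":0,"y":0,"z":-4,"spin":0},{"x":0,"y":0,"z":-8,"spin":0},{"x":0,"y":0,"z":-12,"spin":0}]' 5 25
python3 -c "
from h import *
go((.645,-.008,.25),-1.6)"
```

```text
clock: 20.6
tool_pos: [0.4006, -0.2716, 0.0158]
tcp_rot: [-2.381, 2.046, -0.011]
wrist_force: [0.3, 0.0, 1.1]
gripper_width: 1.001
clock: 21.02
tool_pos: [0.4008, -0.2715, 0.0162]
tcp_rot: [-2.381, 2.045, -0.011]
wrist_force: [-0.6, 0.3, -0.3]
gripper_width: 0.683
clock: 21.43
tool_pos: [0.407, -0.3151, 0.101]
tcp_rot: [-2.381, 2.044, -0.013]
wrist_force: [0.2, 0.1, -1.3]
gripper_width: 0.664
clock: 21.85
tool_pos: [0.4197, -0.3903, 0.1252]
tcp_rot: [-2.38, 2.045, -0.021]
wrist_force: [2.4, -0.3, 8.0]
gripper_width: 0.66
clock: 22.27
tool_pos: [0.4171, -0.3886, 0.2458]
tcp_rot: [-2.381, 2.045, -0.017]
wrist_force: [1.9, 0.1, -2.3]
gripper_width: 0.659
pos [ 0.4171 -0.3886  0.2458] jaw -171.3 q6 0.56 | rows x,y,z [-34.18 -28.28  -0.36] spin 10.3 tiltz -0.9999
```

```bash

python3 -m pendant '[{"x":-2.3,"y":-2,"z":0,"spin":2},{"x":-5,"y":-4,"z":0,"spin":4},{"x":-7.8,"y":-6.2,"z":0,"spin":6},{"x":-10.7,"y":-8.5,"z":0,"spin":8},{"x":-13.5,"y":-11,"z":0,"spin":10.3}]' >/dev/null
python3 -c "
from h import *
go((.645,-.008,.25),-1.6)"
```

```text
pos [ 0.505  -0.2364  0.2459] jaw 178.3 q6 0.05 | rows x,y,z [-23.25 -13.31  -0.36] spin -0.1 tiltz -0.9999
```

```bash

python3 -m pendant '[{"x":-3,"y":-2,"z":0,"spin":0},{"x":-6.2,"y":-4,"z":0,"spin":0},{"x":-9.4,"y":-6,"z":0,"spin":0},{"x":-12.6,"y":-8,"z":0,"spin":0},{"x":-15.8,"y":-10,"z":0,"spin":0}]' >/dev/null
python3 -m pendant '[{"x":-2,"y":-0.8,"z":0,"spin":0},{"x":-3.8,"y":-1.6,"z":0,"spin":0},{"x":-4.8,"y":-2.2,"z":0,"spin":0},{"x":-4.8,"y":-2.2,"z":0,"spin":0}]' >/dev/null
python3 -c "
from h import *
go((.645,-.009,.135),-1.6); s=cam('wrist'); hang(s,state())
g=s['img'].max(2); print([(v,int(np.median(g[v,315:345]))) for v in range(190,270,4)])" | sed -n '1,6p;17p'
```

```text
pos [ 0.6334 -0.0295  0.2453] jaw 178.5 q6 -0.29 | rows x,y,z [-2.11 -1.02 11.03] spin 0.1 tiltz -1.0
-10 [[287.0, 273.0], [368.0, 273.0]] [[287.0, 256.0], [369.0, 257.0]]
-5 [[287.0, 260.0], [369.0, 260.0]] [[287.0, 243.0], [369.0, 243.0]]
0 [[287.0, 246.0], [369.0, 246.0]] [[286.0, 230.0], [369.0, 230.0]]
5 [[286.0, 233.0], [369.0, 233.0]] [[286.0, 216.0], [370.0, 217.0]]
10 [[286.0, 220.0], [370.0, 220.0]] [[285.0, 203.0], [371.0, 203.0]]
[(190, 122), (194, 112), (198, 111), (202, 76), (206, 78), (210, 100), (214, 100), (218, 98), (222, 101), (226, 95), (230, 109), (234, 67), (238, 13), (242, 11), (246, 13), (250, 13), (254, 13), (258, 13), (262, 12), (266, 12)]
```

```bash

python3 -m pendant '[{"x":-1.8,"y":-1.1,"z":0,"spin":0},{"x":-1.8,"y":-1.1,"z":0,"spin":0},{"x":-1.8,"y":-1.1,"z":2,"spin":0},{"x":-1.8,"y":-1.1,"z":4.5,"spin":0},{"x":-1.8,"y":-1.1,"z":6,"spin":0}]'
python3 -m pendant '[{"x":0,"y":0,"z":1.2,"spin":0},{"x":0,"y":0,"z":2.6,"spin":0},{"x":0,"y":0,"z":3.8,"spin":0},{"x":0,"y":0,"z":4.6,"spin":0},{"x":0,"y":0,"z":5.1,"spin":0}]'
```

```text
clock: 23.9
tool_pos: [0.6433, -0.0141, 0.1834]
tcp_rot: [-2.188, 2.252, -0.01]
wrist_force: [-1.0, 0.5, -2.5]
gripper_width: 0.658
clock: 24.32
tool_pos: [0.643, -0.0151, 0.1323]
tcp_rot: [-2.189, 2.253, -0.01]
wrist_force: [-8.7, 0.9, 36.0]
gripper_width: 0.655
```

```bash

python3 -m pendant '[{"x":0,"y":0,"z":-0.1,"spin":0},{"x":0,"y":0,"z":-0.1,"spin":0},{"x":0,"y":0,"z":-0.1,"spin":0}]' 6.6
python3 -m pendant '[{"x":0,"y":0,"z":0,"spin":0},{"x":0,"y":0,"z":0,"spin":0},{"x":0,"y":0,"z":-4,"spin":0},{"x":0,"y":0,"z":-8,"spin":0},{"x":0,"y":0,"z":-12,"spin":0}]' 8.76
python3 -m pendant '[{"x":-2,"y":2,"z":-2,"spin":0},{"x":-4,"y":5,"z":-4,"spin":0},{"x":-6,"y":8.5,"z":-5,"spin":0},{"x":-8,"y":12,"z":-5,"spin":0},{"x":-10,"y":15,"z":-5,"spin":0}]'
python3 -m pendant '[{"x":0,"y":0,"z":0,"spin":0}]' >/dev/null
python3 -c "
from h import *
go((.4455,.037,.1),88.35)
s=cam('wrist');np.save('w3.npy',s['T']);t=cam('top');cv2.imwrite('pics/top1.png',t['img']);cv2.imwrite('pics/p8.png',np.hstack([s['img'][:300,100:],cv2.resize(t['img'][155:285,265:395],(300,300))])[:, 20:])"
```

```text
clock: 24.57
tool_pos: [0.6434, -0.0152, 0.1339]
tcp_rot: [-2.188, 2.253, -0.011]
wrist_force: [0.6, 0.0, 0.1]
gripper_width: 0.744
clock: 24.98
tool_pos: [0.6422, -0.0148, 0.255]
tcp_rot: [2.189, -2.253, 0.01]
wrist_force: [1.3, -0.0, -0.5]
gripper_width: 0.99
clock: 25.4
tool_pos: [0.4934, 0.0903, 0.3048]
tcp_rot: [-2.187, 2.253, -0.01]
wrist_force: [-0.3, 0.7, -0.4]
gripper_width: 1.0
pos [0.4896 0.0922 0.3059] jaw 178.4 q6 -0.61 | rows x,y,z [ 5.63  4.41 20.56] spin -89.9 tiltz -1.0
```

View pics/p8.png

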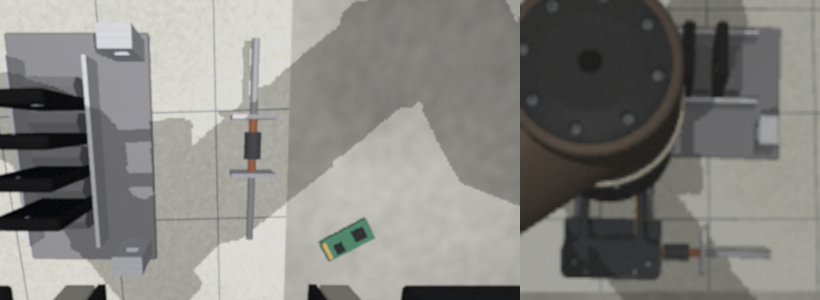

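All four phones stand in the rack. The rail shows pin ends at full-image (375,38) and (369,239), with its housing at (372,146).

```bash

python3 -m pendant '[{"x":1,"y":1,"z":2,"spin":-7},{"x":2,"y":2,"z":4,"spin":-14},{"x":3,"y":3,"z":6,"spin":-21},{"x":4,"y":4,"z":8,"spin":-28},{"x":5.6,"y":4.4,"z":10,"spin":-35}]' >/dev/null
python3 -m pendant '[{"x":0,"y":0,"z":0,"spin":-7},{"x":0,"y":0,"z":0,"spin":-14},{"x":0,"y":0,"z":0,"spin":-21},{"x":0,"y":0,"z":0,"spin":-28},{"x":0,"y":0,"z":0,"spin":-35}]' >/dev/null
python3 -m pendant '[{"x":0,"y":0,"z":0,"spin":-7},{"x":0,"y":0,"z":0,"spin":-14},{"x":0,"y":0,"z":0,"spin":-20},{"x":0,"y":0,"z":0,"spin":-20}]' >/dev/null
python3 - <<'E'
from h import *
s=snapshot("wrist"); s["T"]=np.load("w3.npy")
r=p2w(s,[(375,38),(369,239)],.025);print(r.round(4),np.linalg.norm(r[0]-r[1]),r.mean(0),p2w(s,[(372,146)],.032))
d=r[1]-r[0]; a=np.degrees(np.arctan2(d[1],d[0]));print(a)
go((*r.mean(0)[:2],.1),a)
E
```

```text
[[ 0.4401 -0.0671  0.025 ]
 [ 0.4452  0.1382  0.025 ]] 0.2053744827547183 [0.44265568 0.03556362 0.025     ] [[0.4431648  0.03588268 0.032     ]]
88.59154647140674
pos [0.4492 0.0345 0.2043] jaw -91.1 q6 1.03 | rows x,y,z [-0.73 -0.12 10.42] spin 0.3 tiltz -1.0
```

```bash

python3 -m pendant '[{"x":-0.5,"y":0.1,"z":3.5,"spin":0.3},{"x":-0.5,"y":0.1,"z":7,"spin":0.3},{"x":-0.5,"y":0.1,"z":10.4,"spin":0.3},{"x":-0.5,"y":0.1,"z":10.4,"spin":0.3}]' >/dev/null
python3 - <<'E'
from h import *
s=cam("wrist"); go((.444,.036,.044),88.6)
t=cam("top")
cv2.imwrite("pics/p9.png",np.hstack([s["img"][:440],cv2.resize(t["img"][155:285,290:350],(150,440))]))
E
```

```text
pos [0.4431 0.0319 0.098 ] jaw -91.6 q6 1.01 | rows x,y,z [ 0.07 -0.44  5.4 ] spin -0.2 tiltz -1.0
```

View pics/p9.png

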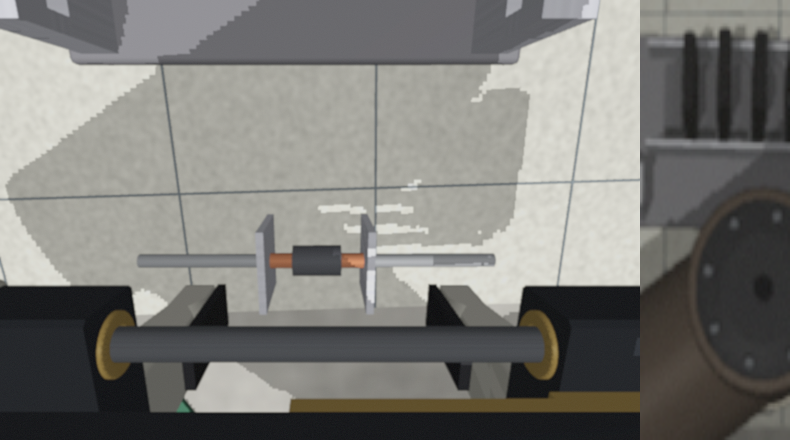

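The rail lies between the open jaws, with pin ends at (138,260) and (494,260).

```bash
python3 - <<'E'
from h import *
s=cam("wrist")
r=p2w(s,[(138,260.5),(494.5,260)],.023);d=r[1]-r[0];print(r.round(4),np.linalg.norm(d))
print(p2w(s,[(317,261)],.023)); a=np.degrees(np.arctan2(d[1],d[0])); print(a)
go((*r.mean(0)[:2],.044),a)
E
```

```text
[[ 0.447   0.1437  0.023 ]
 [ 0.4415 -0.0691  0.023 ]] 0.21285402565638045
[[0.44375329 0.03717949 0.023     ]]
-91.47444951016858
pos [0.4459 0.0334 0.1014] jaw -91.5 q6 1.01 | rows x,y,z [-0.22 -0.41  5.73] spin -0.0 tiltz -1.0
```

```bash

python3 -m pendant '[{"x":-0.15,"y":-0.4,"z":1.5,"spin":0},{"x":-0.15,"y":-0.4,"z":3.5,"spin":0},{"x":-0.15,"y":-0.4,"z":5.7,"spin":0},{"x":-0.15,"y":-0.4,"z":5.7,"spin":0}]'
python3 -m pendant '[{"x":0,"y":0,"z":0,"spin":0},{"x":0,"y":0,"z":0,"spin":0},{"x":0,"y":0,"z":0,"spin":0},{"x":0,"y":0,"z":0,"spin":0},{"x":0,"y":0,"z":0,"spin":0}]' 3 30
python3 -m pendant '[{"x":0,"y":0,"z":0,"spin":0},{"x":0,"y":0,"z":0,"spin":0},{"x":0,"y":0,"z":0,"spin":0},{"x":0,"y":0,"z":0,"spin":0}]'
```

```text
clock: 27.62
tool_pos: [0.4449, 0.0372, 0.0437]
tcp_rot: [3.138, -0.043, 0.011]
wrist_force: [0.3, -0.6, -0.5]
gripper_width: 1.0
clock: 28.03
tool_pos: [0.4456, 0.0375, 0.0449]
tcp_rot: [3.139, -0.043, 0.014]
wrist_force: [-0.0, -0.9, 6.3]
gripper_width: 0.679
clock: 28.37
tool_pos: [0.4455, 0.0373, 0.0449]
tcp_rot: [3.138, -0.042, 0.013]
wrist_force: [-1.3, -1.7, 2.0]
gripper_width: 0.399
```

```bash

python3 -m pendant '[{"x":0,"y":0,"z":-2.5,"spin":0},{"x":0,"y":0,"z":-6,"spin":0},{"x":1,"y":0,"z":-9,"spin":0},{"x":3,"y":0,"z":-10.5,"spin":0},{"x":5,"y":-0.3,"z":-10.5,"spin":0}]'
python3 -m pendant '[{"x":1,"y":0,"z":0,"spin":0},{"x":2,"y":0,"z":0,"spin":0},{"x":2,"y":0,"z":0,"spin":0},{"x":2,"y":0,"z":0,"spin":0}]'
python3 - <<'E'
from h import *
s=cam("wrist"); go((.5705,.0433,.15),88.4); np.save('w4.npy',s['T'])
cv2.imwrite("pics/p10.png",s["img"])
print(w2p(s,[[.5705-.015*i+0*j,.0433+.095*j,.08] for i in(-1,1) for j in (-1,1)]).round())
E
```

```text
clock: 28.78
tool_pos: [0.497, 0.0399, 0.1546]
tcp_rot: [3.141, -0.041, 0.023]
wrist_force: [1.3, 0.9, -1.0]
gripper_width: 0.401
clock: 29.12
tool_pos: [0.5165, 0.039, 0.154]
tcp_rot: [3.14, -0.042, 0.02]
wrist_force: [0.1, -0.2, -1.8]
gripper_width: 0.404
pos [0.5161 0.039  0.1541] jaw -91.5 q6 1.08 | rows x,y,z [ 5.42 -0.58  0.48] spin 0.1 tiltz -0.9999
[[489. 137.]
 [139. 146.]
 [484. 192.]
 [147. 200.]]
```

View pics/p10.png

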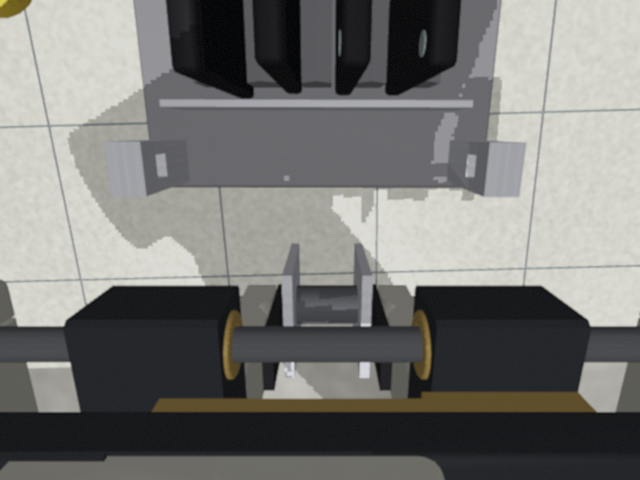

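The posts show their inner top edges at u≈144 and 488, v 141–196. That agrees with the predicted position within about 1 mm. The plates' front edges are at v≈243.

```bash
python3 - <<'E'
from h import *
s=cam("wrist"); st=state(); M=R.from_rotvec(st["tcp_rot"]).as_matrix()
f=lambda P:w2p(s,np.array(P)@M.T+st["tool_pos"]).round(1)
for dx in(-.003,0,.003):
  print(dx,[f([[dx+a*.023,b*.018,.0219+c*.023] for b in(-1,1)]).tolist() for a in(1,-1) for c in(-1,1)])
# exact plate edges from the image
g=s["img"].astype(int).sum(2)
for u in(290,293,296,360,363,366): print(u,[int(x) for x in g[232:262:2,u]])
# axis level check via R corners of posts
y=-1.6*np.pi/180
for P in [(-40,-95),(-70,-95),(-40,95),(-70,95)]:
  w=[.6255+np.cos(y)*P[0]/1e3-np.sin(y)*P[1]/1e3,.0418+np.sin(y)*P[0]/1e3+np.cos(y)*P[1]/1e3,.08]; print(P,w2p(s,[w]).round(1))
E
```

```text
-0.003 [[[278.1, 274.8], [370.4, 274.8]], [[288.8, 241.6], [360.4, 241.6]], [[281.7, 376.6], [366.9, 376.6]], [[291.0, 324.0], [358.2, 324.0]]]
0 [[[277.8, 267.5], [370.7, 267.6]], [[288.7, 235.8], [360.6, 235.9]], [[281.5, 370.5], [367.1, 370.5]], [[290.9, 318.9], [358.4, 319.0]]]
0.003 [[[277.6, 260.2], [370.9, 260.2]], [[288.5, 230.0], [360.7, 230.1]], [[281.3, 364.3], [367.3, 364.3]], [[290.8, 313.8], [358.5, 313.9]]]
290 [481, 482, 483, 488, 491, 484, 463, 414, 383, 354, 336, 327, 322, 329, 327]
293 [488, 484, 484, 492, 496, 464, 347, 326, 326, 327, 332, 325, 329, 327, 330]
296 [485, 488, 495, 491, 490, 465, 348, 328, 328, 329, 322, 313, 305, 299, 292]
360 [639, 641, 652, 652, 651, 568, 360, 322, 329, 326, 329, 330, 328, 328, 327]
363 [640, 647, 653, 653, 653, 652, 601, 484, 392, 353, 332, 326, 325, 325, 328]
366 [650, 654, 655, 649, 641, 641, 651, 639, 592, 505, 486, 474, 435, 375, 338]
(-40, -95) [[489.1 140.8]]
(-70, -95) [[483.1 195.7]]
(-40, 95) [[138.9 139.8]]
(-70, 95) [[145.5 194.9]]
```

```bash

python3 -m pendant '[{"x":2,"y":-0.3,"z":0.5,"spin":0},{"x":4,"y":-0.6,"z":1,"spin":0},{"x":5.5,"y":-0.7,"z":1.5,"spin":0},{"x":5.7,"y":-0.7,"z":2,"spin":0},{"x":5.7,"y":-0.7,"z":2,"spin":0}]'
python3 -c "
from h import *
go((.5735,.0445,.077),88.4)"
```

```text
clock: 29.63
tool_pos: [0.5726, 0.0443, 0.1332]
tcp_rot: [3.14, -0.042, 0.016]
wrist_force: [-0.8, 0.0, -0.9]
gripper_width: 0.403
pos [0.5726 0.0443 0.1332] jaw -91.5 q6 1.12 | rows x,y,z [ 0.03 -0.03  5.63] spin 0.1 tiltz -0.9999
```

```bash

python3 -m pendant '[{"x":0,"y":0,"z":1.2,"spin":0},{"x":0,"y":0,"z":2.4,"spin":0},{"x":0,"y":0,"z":3.2,"spin":0},{"x":0,"y":0,"z":3.2,"spin":0}]'
python3 -m pendant '[{"x":0,"y":0,"z":0.8,"spin":0},{"x":0,"y":0,"z":1.6,"spin":0},{"x":0,"y":0,"z":2.3,"spin":0},{"x":0,"y":0,"z":2.3,"spin":0}]'
python3 -c "
from h import *
go((.5735,.0445,.077),88.4)"
```

```text
clock: 29.97
tool_pos: [0.571, 0.0438, 0.0998]
tcp_rot: [3.139, -0.042, 0.012]
wrist_force: [-0.2, -0.5, -1.0]
gripper_width: 0.4
clock: 30.3
tool_pos: [0.5701, 0.0435, 0.0752]
tcp_rot: [3.138, -0.042, 0.008]
wrist_force: [-0.3, -0.2, -1.2]
gripper_width: 0.401
pos [0.5701 0.0435 0.0752] jaw -91.6 q6 1.12 | rows x,y,z [ 0.34 -0.11 -0.18] spin 0.0 tiltz -1.0
```

```bash

python3 -m pendant '[{"x":0.15,"y":-0.1,"z":-0.1,"spin":0},{"x":0.33,"y":-0.1,"z":-0.15,"spin":0},{"x":0.33,"y":-0.1,"z":-0.15,"spin":0},{"x":0.33,"y":-0.1,"z":-0.15,"spin":0}]'
python3 -c "
from h import *
go((.5735,.0445,.077),88.4)
s=cam('wrist');np.savez('a.npz',img=s['img'])"
python3 -m pendant '[{"x":0,"y":0,"z":0,"spin":0},{"x":0,"y":0,"z":0,"spin":0},{"x":0,"y":0,"z":0,"spin":0},{"x":0,"y":0,"z":0,"spin":0},{"x":0,"y":0,"z":0,"spin":0}]' 5 10
python3 -c "
from h import *
go((.5735,.0445,.077),88.4)
s=cam('wrist');a=np.load('a.npz')['img']
for n,i in(('before',a),('after',s['img'])):
  g=i.astype(int).sum(2); print(n); [print(v,[int(x) for x in g[v,255:395:4]]) for v in (262,275)]
"
```

```text
clock: 30.63
tool_pos: [0.5739, 0.0445, 0.0771]
tcp_rot: [3.138, -0.043, 0.009]
wrist_force: [-0.8, -0.3, -1.1]
gripper_width: 0.403
pos [0.5739 0.0445 0.0771] jaw -91.6 q6 1.12 | rows x,y,z [-0.04  0.    0.01] spin 0.0 tiltz -1.0
clock: 31.1
tool_pos: [0.5737, 0.0445, 0.077]
tcp_rot: [3.138, -0.043, 0.009]
wrist_force: [0.1, -0.4, -1.2]
gripper_width: 0.569
pos [0.5737 0.0445 0.077 ] jaw -91.6 q6 1.12 | rows x,y,z [-0.02 -0.    0.  ] spin 0.0 tiltz -1.0
before
262 [62, 67, 59, 58, 64, 56, 166, 306, 333, 332, 306, 304, 319, 323, 322, 322, 353, 438, 438, 454, 457, 457, 332, 336, 344, 303, 319, 330, 328, 426, 453, 432, 60, 71, 72]
275 [324, 322, 321, 323, 322, 322, 324, 409, 409, 376, 292, 296, 323, 323, 322, 319, 321, 322, 324, 347, 450, 453, 452, 453, 452, 294, 290, 397, 409, 418, 452, 453, 452, 450, 450]
after
262 [105, 113, 103, 111, 112, 122, 224, 290, 322, 318, 322, 321, 325, 322, 319, 322, 355, 441, 454, 456, 456, 333, 332, 362, 378, 381, 381, 454, 421, 296, 309, 318, 76, 49, 65]
275 [322, 323, 369, 409, 409, 295, 292, 293, 322, 328, 325, 322, 324, 323, 319, 321, 323, 321, 321, 423, 457, 451, 452, 452, 454, 454, 454, 454, 377, 301, 291, 303, 409, 409, 447]
```

At a 50 mm opening the plates have followed the pads past the 44 mm limit that the post faces would impose. The pins are therefore entering the recesses, so I'll release fully.

```bash

python3 -m pendant '[{"x":0,"y":0,"z":0,"spin":0},{"x":0,"y":0,"z":0,"spin":0},{"x":0,"y":0,"z":0,"spin":0},{"x":0,"y":0,"z":0,"spin":0},{"x":0,"y":0,"z":0,"spin":0}]' 6
python3 -m pendant '[{"x":0,"y":0,"z":0,"spin":0},{"x":0,"y":0,"z":0,"spin":0},{"x":0,"y":0,"z":0,"spin":0},{"x":0,"y":0,"z":0,"spin":0},{"x":0,"y":0,"z":0,"spin":0}]' 8.3
python3 -m pendant '[{"x":0,"y":0,"z":-1,"spin":0},{"x":0,"y":0,"z":-2.5,"spin":0},{"x":0,"y":0,"z":-5.5,"spin":0},{"x":0,"y":0,"z":-9,"spin":0},{"x":0,"y":0,"z":-13,"spin":0}]'
python3 -m pendant '[{"x":-3,"y":0,"z":-1,"spin":0},{"x":-6,"y":0,"z":-3,"spin":0},{"x":-9,"y":0,"z":-5,"spin":0},{"x":-12,"y":0,"z":-6,"spin":0},{"x":-15,"y":0,"z":-6,"spin":0}]'
python3 -c "
from h import *
s=cam('wrist');t=cam('scene');np.save('w5.npy',s['T'])
a=cv2.resize(t['img'][235:355,225:377],(480,379)); b=s['img'][:280,100:540]; b=cv2.resize(b,(480,305));
print(state()['tool_pos'])
cv2.imwrite('pics/p11.png',np.hstack([a[:380],cv2.resize(s['img'][:300,170:422],(319,379))]))"
```

```text
clock: 31.57
tool_pos: [0.5737, 0.0445, 0.077]
tcp_rot: [3.138, -0.043, 0.009]
wrist_force: [-1.0, 0.8, -0.9]
gripper_width: 0.683
clock: 31.98
tool_pos: [0.5738, 0.0445, 0.0771]
tcp_rot: [3.138, -0.042, 0.009]
wrist_force: [0.7, -0.5, 0.3]
gripper_width: 0.935
clock: 32.4
tool_pos: [0.572, 0.0445, 0.2081]
tcp_rot: [3.137, -0.043, 0.006]
wrist_force: [2.0, 0.6, -0.1]
gripper_width: 0.942
clock: 32.82
tool_pos: [0.4217, 0.0489, 0.2707]
tcp_rot: [3.139, -0.043, 0.013]
wrist_force: [0.5, 1.0, 0.9]
gripper_width: 0.945
[0.41875691 0.04838738 0.26954039]
```

View pics/p11.png

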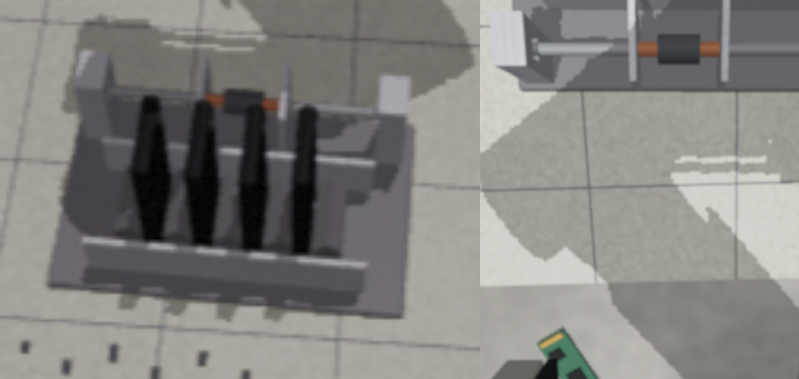

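```bash
python3 - <<'E'
from h import *
s=snapshot("wrist"); s["T"]=np.load("w5.npy"); t=cam("scene")
for z in(.032,.045,.055,.062,.07): print(z,p2w(s,[(326.4,38)],z)[0,:2].round(4),p2w(t,[(302,267)],z)[0,:2].round(4))
# plate spacing in wrist view at z=.055: crop u 633,725
r=p2w(s,[(633/1-480,48),(725-480,48)]*np.array([252/319,300/379])+[170,0],.055);print("plate mid spacing",np.linalg.norm(r[0]-r[1]))
y=np.radians(-1.6);print("target",.6255-.055*np.cos(y),.0418-.055*np.sin(y)); print(state()["clock"])
E
```

```text
0.032 [0.5748 0.0435] [0.559  0.0447]
0.045 [0.5721 0.0436] [0.5664 0.0458]
0.055 [0.5701 0.0437] [0.5721 0.0466]
0.062 [0.5686 0.0437] [0.5761 0.0471]
0.07 [0.567  0.0438] [0.5807 0.0478]
plate mid spacing 0.06070983103954519
target 0.5705214436727805 0.04333569012979629
33.0167
```

```bash
python3 -c "
from cell import *
close_job(); print(state()['clock'])"
```

```text
the job is handed in; nothing more can be done
the job is handed in; nothing more can be done
```

The job is handed in, at about 33 s of robot time. All four black phones stand in slots 0–3, and the sprung rail is seated between the front posts. The hand-in reports no verdict, so this rests on my own checks.

**Phones:** I gripped each one near one end, tipped it upright over its foot on the bench and lowered it until it met the rack floor. The last pictures show all four upright. I did not measure their final heights or tilts from the images.

**Rail:** Triangulation from two cameras puts its centre at about (0.571, 0.044–0.046, 0.053) m, against a target of (0.5705, 0.0433, 0.055) m. The plates measured about 61 mm apart mid to mid, against 58 mm nominal, so both are sprung out. The picture shows the pin at the left post's recess, but the right-hand end was not viewed up close. Before release, the plates had opened to 50 mm, past the 44 mm at which the post faces would have stopped the pins.

**Disagreements:**
- The two rack fits differed by about 3 mm in x. I used a value in between, and a later close view of the posts agreed with it to about 1 mm.
- Pushing phones onto the rack floor peaked at 44 N at the wrist. That is under the 120 N wrist limit.

I never moved near the tape or the screwdriver, but I did not measure their positions again at the end.

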